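# Stack the spacer and pulley on the axle stub and hold the spread circlip at its groove

## Task

On the axle stub, lay the square separator sheet flat on the pulley already there, then stack the loose ribbed pulley on it and let go of both. Then take the circlip pliers by the handles, squeeze them right home to spread the circlip, slide it down over the shaft end until it lies level at the groove just above the pulley, and finish still squeezing and holding the pliers there, clip spread. Leave the other things on the bench where they are.

Things in the scene. Friction and masses are not known exactly. Their poses are not given: they have to be found in the camera images.
- axle: axle stub, fixed. Origin: centre of the underside of its 90 x 90 x 14 mm grey foot plate, z up along the shaft. Its lower ribbed pulley (50 mm diameter) reaches from 20 to 42 mm height; above it the steel shaft, 32 mm diameter, up to 85 mm; its last 6 mm taper to 22 mm diameter. The groove is the dark 5 mm band from 66 to 71 mm height
- groove (a point): middle of the groove, on the shaft's axis, 68.5 mm above the axle's origin; z up. With sheet and pulley stacked, the groove's lower edge is level with the top of the upper pulley
- shaft_end (a point): centre of the shaft's top face, 85 mm above the axle's origin
- lower_top (a point): centre of the top face of the lower pulley, on the axis, 42 mm above the axle's origin; the sheet lies here
- sheet_mid (a point): loose separator sheet: white plastic square 56 x 56 mm, 6 mm thick, 30 g, with a round 37 mm hole in its middle. This point: its centre, half-way up; x and y along its edges, z up. It starts lying flat on a 44 x 44 x 16 mm dark wooden offcut, overhanging it all round
- pulley_mid (a point): loose upper pulley: aluminium disc with fine ribs, 64 mm diameter, 18 mm thick, about 100 g, with a round 36 mm hole. This point: its centre, half-way up; z up along its hole. It starts lying flat on the bench
- offcut: dark wooden offcut under the sheet, 44 x 44 x 16 mm, fixed; origin at the centre of its underside
- rest: fixed wooden rest that carries the pliers: base plate 135 x 70 mm, 10 mm high, with two cross blocks up to 34 mm height, from x = -108 to -88 mm and -11 to +19 mm, with free room for fingers beside the handles between them. Origin on the bench under the pliers' pivot, x axis that of the pliers
- handles (a point): point midway between the two black handles of the circlip pliers, where to grip them, 50 mm behind the pivot; x points along the pliers from handles to clip, y to the left handle, z up. Each handle is 14 mm high (7 mm above and below this point), 85 mm long, 11 mm wide. Here they measure 52 mm over their outsides at rest, 36 mm squeezed home, their outer faces then parallel to x
- clip (a point): centre of the circlip (flat dark steel snap ring) on the down-bent tips of the pliers, half-way up it; 120 mm ahead of handles along x, 25 mm below it; axes as there. It lies level, 3.5 mm thick, 47 mm outside; its gap with two lugs faces the handles. At rest too narrow for the shaft; fully spread its inside is a 37 mm circle about this point. It stays on the tips
- clip_left (a joint): spread of the clip's left half (rad): 0 at rest, 0.20 when the handles are squeezed home
- clip_right (a joint): spread of the clip's right half (rad): the same
- lever_left: left lever of the pliers (handle and jaw); origin at its pivot, 8 mm left of the pliers' axis
- lever_right: right lever of the pliers (handle and jaw); origin at its pivot, 8 mm right of the pliers' axis
- pliers: the pliers' pivot plate, carrying levers and clip, 0.15 kg in all; origin on the pliers' axis between the pivots, 50 mm ahead of handles, 27 mm below it; axes as there. The handles spring open: squeezing takes about 3 N at first, 9 N when home, where they meet a firm stop; both move alike
- gouge: bystander: turning gouge, 150 mm wooden handle and 140 mm blade, lying; origin at the joint of the two
- bowl: bystander: small wooden bowl, 110 mm across, 45 mm high; origin under its middle
- oil: bystander: white oil bottle, 44 mm diameter, 120 mm high; origin under its middle
- wax: bystander: flat metal tin, 68 mm diameter, 45 mm high; origin under its middle
- blank: bystander: upright wooden block, 60 x 60 x 100 mm; origin under its middle
- spanner: bystander: spanner, 150 mm long, lying flat on the bench; origin at its middle
- disc: bystander: wooden disc, 90 mm diameter, 25 mm thick; origin under its middle
Not all that is in view belongs to the job. There is more than one size of the axle; the one meant has the size given above. Of the things shaped like the part that bears pulley_mid, the aluminium one is meant.

How it is judged:
By the outcome, as a careful person would: the job done as asked, in the order asked, and still so for the second after the job is handed in, while the arm keeps its last pose, push and grip.
It also fails if it takes over 64 s, if anything falls off the work surface, if the arm or the gripper's body presses on something with over 40 N, if the wrist force passes 120 N, or if a joint passes its speed limit or range.

## Robot

A 7-joint arm with a two-finger parallel gripper is mounted at the origin on the work surface. World frame = base frame: x ahead of the robot, y to its left, z up, the work surface at z = 0. Lengths are in m, angles in rad, forces in N, time in s.
With the tool pointing down it reaches from about 0.4 to 0.875 m from the base axis. Payload 4.4 kg.
Tool frame: the origin (TCP) lies at the very end of the fingers, on their centre line; the grasp point (between the pads) lies 19 mm behind it; x points along the fingers, y is the direction in which the jaws open and shut, and the axes are right-handed (so a half turn about x gives the same grasp; the last joint's range is limited). The gripper opens to 85 mm and grips with 20 to 120 N. Pads are 22 mm wide; open, the fingers measure 114 mm over their backs; the gripper's body (76 mm by 85 mm) begins 54 mm behind the grasp point. The pads swing forward as they close: fully open they stand 13 mm farther back than shut.
Start: joints at [1.052, 0.628, 0.038, 1.517, -0.027, 0.996, -0.02], TCP at [0.284, -0.584, 0.206] pointing down, gripper open.
Joint ranges: [-3.06, 3.06], [-0.37, 2.12], [-1.25, 1.32], [0.18, 2.47], [-1.1, 4.24], [0.23, 1.98], [-2.94, 2.94]. Speed limits (rad/s): [2.57, 2.57, 3.14, 3.14, 3.14, 3.14, 3.14].

## Interface

Orientations are given as a unit quaternion [w, x, y, z].
In Python, from plant import sense, vision, order gives the robot as it stands. The module is installed in compiled form; this text tells all that it offers.
- The arm moves only by the tool drive_tool, never from a script. Its arguments are lists of equal length, an entry for each row: "jaw": the finger opening in cm, from 0 to 8.54; "slide": the shift along the tool's x, y, z in cm, a list of three; "turn": the turn, a rotation vector about the tool's x, y, z in rad, a list of three. In form: {"jaw": [jaw, ...], "slide": [[x, y, z], ...], "turn": [[ax, ay, az], ...]}. A call has 1 to 10 rows; each row is the pose to reach, as a shift and turn from the pose commanded when the call began, along the tool's axes at that moment; what a row does not reach only later rows make up. A row lasts 1/12 s, in which the tool goes at most 41.7 mm and 7.16 degrees, less where a joint would pass 70% of its speed; a pose out of reach is approached as far as the arm can. A call with a gripper value outside its range is refused whole. The fingers move at their own pace and stop on an object; "grip_force" is the grip in N (left out, the last holds). Time passes only in rows, so rows that repeat a pose let the fingers close. It gives the time, the measured TCP pose, the force and the opening at its end, in the units of the state.
- sense(): the state, without advancing time (a new reading comes with each control period).
- vision.snapshot(name): name is "scene" or "top" or "wrist"; returns a dict with "color" (400x640x3 uint8, red, green, blue), "camera_matrix" (3x3 intrinsics, pixels), "R" (3x3) and "t" (3): a world point X has camera coordinates R X + t. Camera axes: x right, y down, z forward; pixel columns grow to the right and rows downward; lengths in m; the calibration is good to about 2 mm. A picture is of the moment at which its call begins. There is no depth.
- order.close_job(): hands the job in, once; it reports no verdict.
The state is a dict: "time": time; "q": joint angles; "dq": joint speeds; "effort": joint torques, N m; "ee_pos": TCP position; "tool_rot": TCP orientation; "wrist_force": force on the tool from outside, world axes, zero at the start; "moment": the same for the moment, N m; "width": finger opening in m.
Only numpy, scipy, OpenCV 4.12 (cv2) and the standard library are available. Lean on these libraries where they do the work, as an engineer would, in place of code of your own. Each camera call takes 0.05 s, during which the arm holds its last target.

## Working session

There is one attempt and no reset: what is moved stays moved. The work goes in short steps, Python scripts to look and compute and a tool call to move; the robot and the scene stay as the last step left them, time stands still between calls to the robot, and variables do not carry over. Pictures are saved under pics/ and viewed, and the job is handed in when it is done.

Besides the shell and the picture viewer there is one more tool, called after "Request:" as name(argument=value, ...) on one line, values as JSON. drive_tool: Moves the arm, as the interface text tells. Its arguments: {"type":"object","properties":{"jaw":{"type":"array","items":{"type":"number"}},"slide":{"type":"array","items":{"type":"array","items":{"type":"number"}}},"turn":{"type":"array","items":{"type":"array","items":{"type":"number"}}},"grip_force":{"type":"number"}},"required":["jaw","slide","turn"]}

```bash
mkdir -p pics
cat > h.py <<'E'
import numpy as np, cv2
from plant import sense, vision, order
from scipy.spatial.transform import Rotation as Ro
def snap(n,f=None):
    s=vision.snapshot(n)
    if f: cv2.imwrite('pics/'+f,s['color'][:,:,::-1])
    return s
def ray(s,u,v,z):
    K=np.array(s['camera_matrix']);R=np.array(s['R']);t=np.array(s['t'])
    d=R.T@np.linalg.solve(K,[u,v,1.]);c=-R.T@t
    return c+d*(z-c[2])/d[2]
def proj(s,X):
    p=np.array(s['camera_matrix'])@(np.array(s['R'])@np.array(X)+s['t']);return p[:2]/p[2]
E
python3 - <<'E'
from h import *
import pickle
S={n:snap(n,n+'0.png') for n in('scene','top','wrist')}
pickle.dump(S,open('s0.pkl','wb'))
st=sense();print(st)
for n in S: print(n,-np.array(S[n]['R']).T@S[n]['t'],S[n]['camera_matrix'][0][0])
E
```

```text
{'time': 0.15, 'q': array([ 1.05215291,  0.62912496,  0.03847048,  1.51810804, -0.02699719,
        0.99631047, -0.01999403]), 'dq': array([-5.08963057e-04, -4.40439067e-03,  1.31630006e-05, -2.75452169e-03,
        1.15059418e-04, -1.70287265e-03,  1.30992064e-03]), 'effort': array([ 1.92785454e-03, -5.63794112e+01,  1.22789271e+00, -1.93654060e+01,
        1.11283045e-02,  7.27881459e-03, -3.48631647e-05]), 'ee_pos': array([ 0.2841902 , -0.58402846,  0.2050161 ]), 'tool_rot': array([-0.15824468, -0.68893825, -0.15922822,  0.68918001]), 'wrist_force': array([-0.38094695,  0.43646585,  0.33580582]), 'moment': array([-0.03236205,  0.04977053,  0.01518435]), 'width': 0.08506057811884064}
scene [ 1.47439745 -0.48698488  0.91022094] 499.76608191245913
top [0.50075126 0.01891235 1.14539938] 416.3892878600006
wrist [ 0.35801031 -0.54908519  0.37228663] 284.5362743826419
```

View pics/scene0.png

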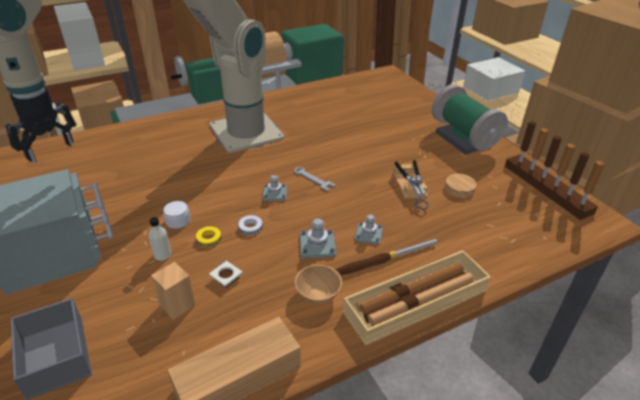

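View pics/top0.png

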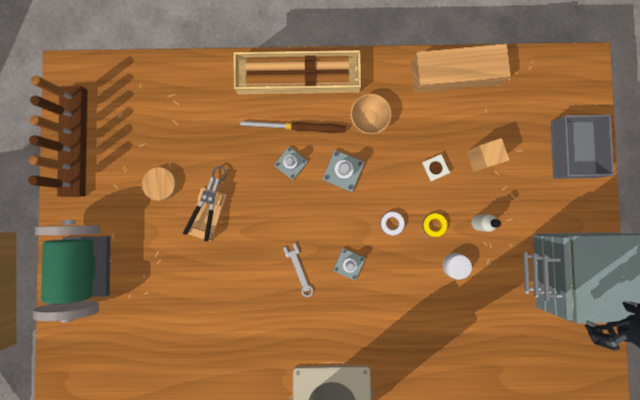

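View pics/wrist0.png

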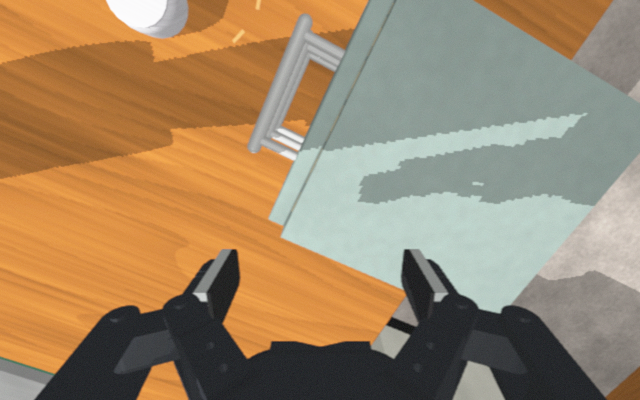

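Top view: the large axle is at (344,169), with smaller ones at (291,161) and (350,263). The sheet is at (435,167), the aluminium pulley at (392,222) with a yellow decoy at (435,224), and the pliers at (207,203) with the clip at (221,172). I'll measure these next.

Run:
```python
from h import *
import pickle
S=pickle.load(open('s0.pkl','rb'))
a=S['top']['color'];
c1=cv2.resize(a[135:250,370:470],None,fx=5,fy=5,interpolation=cv2.INTER_CUBIC)
c2=cv2.resize(a[150:250,170:250],None,fx=5,fy=5,interpolation=cv2.INTER_CUBIC)
c3=cv2.resize(a[130:290,260:400],None,fx=4,fy=4,interpolation=cv2.INTER_CUBIC)[:,:]
for n,c in(('c1',c1),('c2',c2),('c3',c3[:,:])): cv2.imwrite(f'pics/{n}.png',c[:600,:,::-1])
b=S['scene']['color']
cv2.imwrite('pics/c4.png',cv2.resize(b[150:300,190:440],None,fx=3.2,fy=3.2,interpolation=cv2.INTER_CUBIC)[:,:,::-1])
hsv=cv2.cvtColor(a,cv2.COLOR_RGB2HSV)
for p in[(344,169),(330,165),(392,210),(435,159),(392,232),(208,230)]: print(p,hsv[p[1],p[0]])
```

```text
(344, 169) [105   3 185]
(330, 165) [ 86  25 154]
(392, 210) [ 14 173 130]
(435, 159) [ 26  17 227]
(392, 232) [135   4 228]
(208, 230) [40 21 36]
```

View pics/c1.png

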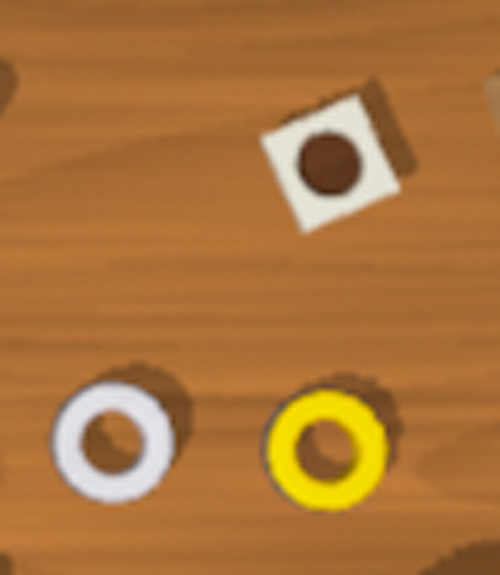

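View pics/c2.png

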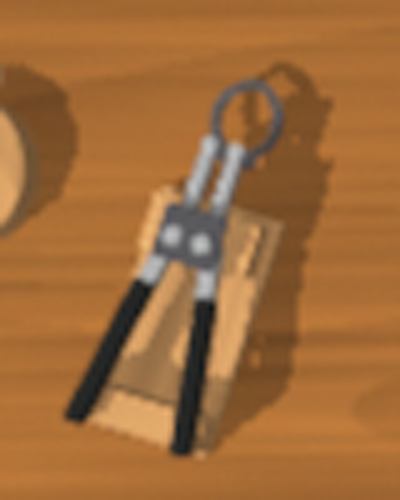

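View pics/c3.png

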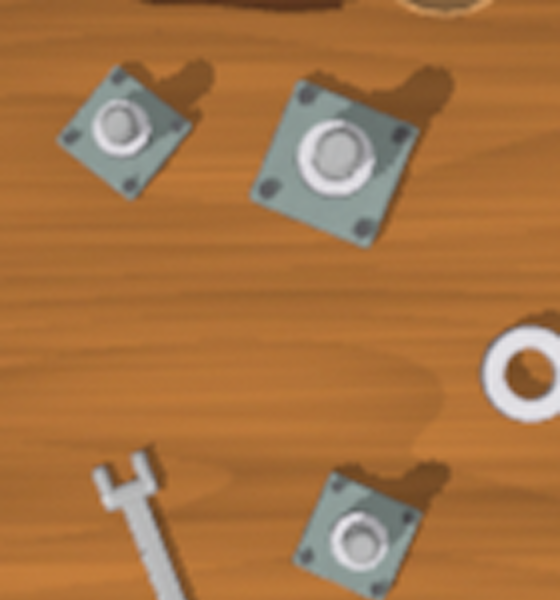

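View pics/c4.png

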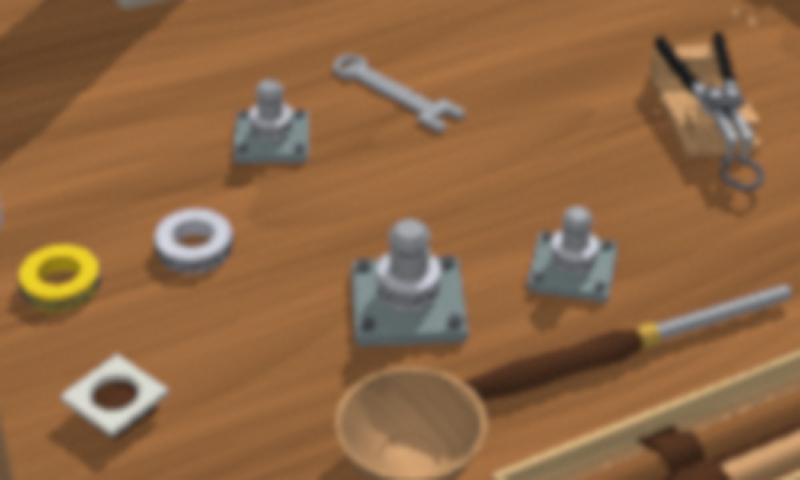

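```bash
cat >> h.py <<'E'
def blob(mask,box):
    m=np.zeros_like(mask);x0,y0,x1,y1=box;m[y0:y1,x0:x1]=mask[y0:y1,x0:x1]
    c,_=cv2.findContours(m,cv2.RETR_EXTERNAL,cv2.CHAIN_APPROX_NONE)
    return max(c,key=cv2.contourArea)
def plane(s,c,z):
    return np.array([ray(s,float(p[0]),float(p[1]),z)[:2] for p in np.array(c).reshape(-1,2)],np.float32)
E
python3 - <<'E'
from h import *
import pickle
S=pickle.load(open('s0.pkl','rb'));s=S['top'];a=s['color']
f=4
up=cv2.resize(a,None,fx=f,fy=f,interpolation=cv2.INTER_CUBIC);hsv=cv2.cvtColor(up,cv2.COLOR_RGB2HSV)
def cnt(mask,box): return (blob(mask,[f*b for b in box]).astype(float)+.5)/f-.5
def rect(c,z):
    P=plane(s,c,z);(ctr,wh,an)=cv2.minAreaRect(P*1000);return np.round(ctr,1),np.round(wh,1),round(an,1)
grey=((hsv[...,1]<70)&(hsv[...,2]>70)).astype(np.uint8)
for b in[(315,140,375,200),(270,140,312,185),(330,240,370,285)]:
    print('axle',rect(cnt(grey,b),.014))
white=((hsv[...,1]<40)&(hsv[...,2]>195)).astype(np.uint8)
print('sheet',rect(cnt(white,(415,145,455,190)),.022))
P=plane(s,cnt(white,(375,200,412,245)),.018);print('pulley',cv2.minEnclosingCircle(P*1000),cv2.fitEllipse(P*1000))
P=plane(s,cnt(white,(325,150,362,190)),.042);print('lower pulley',cv2.minEnclosingCircle(P*1000),cv2.fitEllipse(P*1000))
dk=(hsv[...,2]<60).astype(np.uint8)
m=np.zeros_like(dk);m[4*200:4*245,4*175:4*222]=dk[4*200:4*245,4*175:4*222]
cs,_=cv2.findContours(m,cv2.RETR_EXTERNAL,cv2.CHAIN_APPROX_NONE)
for c in cs:
    if cv2.contourArea(c)>200:
        c=(c.astype(float)+.5)/f-.5; print('handle?',c.mean(0),rect(c,.066))
cv2.imwrite('pics/p.png',cv2.resize(a[155:250,175:245],None,fx=8,fy=8,interpolation=cv2.INTER_CUBIC)[:600,:,::-1])
b=S['scene']['color'];cv2.imwrite('pics/ps.png',cv2.resize(b[150:225,380:440],None,fx=8,fy=8,interpolation=cv2.INTER_CUBIC)[:600,:,::-1])
E
```

```text
axle (array([628.6, -42.3]), array([90.3, 90.7]), 66.4)
axle (array([651.8, 100.8]), array([68.1, 67.6]), 50.4)
axle (array([375.3, -53.5]), array([68. , 67.7]), 64.8)
sheet (array([ 633., -293.]), array([55.2, 56.6]), 23.1)
pulley ((483.0541076660156, -172.80311584472656), 31.081331253051758) ((483.0777282714844, -172.54818725585938), (60.513492584228516, 60.91698455810547), 87.52379608154297)
lower pulley ((629.4816284179688, -42.0123291015625), 24.691959381103516) ((629.766845703125, -42.199676513671875), (45.14312744140625, 45.26229476928711), 6.9313764572143555)
handle? [[208.33624031 225.00678295]] (array([485.9, 311. ]), array([ 9.8, 78.9]), 80.6)
handle? [[191.42948718 219.75747863]] (array([499.8, 355. ]), array([10.2, 78.3]), 62.7)
```

View pics/p.png

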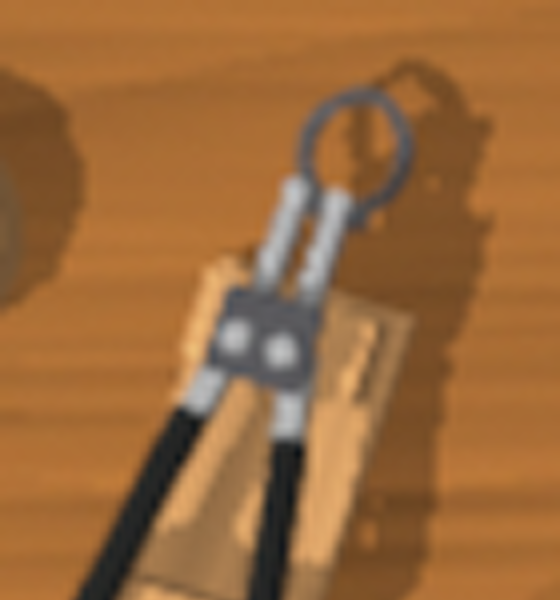

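View pics/ps.png

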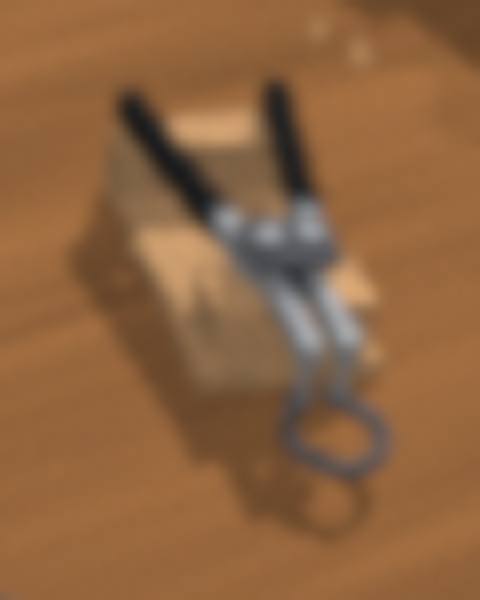

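```bash
cat >> h.py <<'E'
def Rt():
    q=np.array(sense()['tool_rot']);return Ro.from_quat([q[1],q[2],q[3],q[0]])
def go(p,yaw=None):
    """yaw: wanted world yaw(deg) of jaw axis (mod 180), tool straight down"""
    R=Rt();M=R.as_matrix();st=sense()
    print('t',round(st['time'],2),'pos',np.round(np.array(st['ee_pos'])*1000,1),'jawyaw',round(np.degrees(np.arctan2(M[1,1],M[0,1])),2),'down',np.round(M[:,0],4),'w',round(st['width']*1000,1),'F',np.round(st['wrist_force'],1),'q1,q7',np.round(np.array(st['q'])[[0,6]],2))
    d=M.T@(np.array(p)-st['ee_pos'])*100;print('slide cm',np.round(d,2))
    if yaw is not None:
        c=np.degrees(np.arctan2(M[1,1],M[0,1]))
        for k in(0,180):
            y=np.radians(yaw+k);Y=np.array([np.cos(y),np.sin(y),0]);X=np.array([0,0,-1.]);W=np.c_[X,Y,np.cross(X,Y)]
            print(' turn',k,np.round((R.inv()*Ro.from_matrix(W)).as_rotvec(),4))
E
python3 - <<'E'
from h import *
go([.633,-.293,.14],23.1)
go([.633,-.293,.14],113.1)
E
```

```text
t 0.15 pos [ 284.2 -584.   205. ] jawyaw -64.05 down [-6.0e-04  1.3e-03 -1.0e+00] w 85.1 F [-0.4  0.4  0.3] q1,q7 [ 1.05 -0.02]
slide cm [  6.52 -10.9  -44.1 ]
 turn 0 [-1.5211e+00 -1.1000e-03  1.2000e-03]
 turn 180 [1.6205e+00 1.2000e-03 1.1000e-03]
t 0.15 pos [ 284.2 -584.   205. ] jawyaw -64.05 down [-6.0e-04  1.3e-03 -1.0e+00] w 85.1 F [-0.4  0.4  0.3] q1,q7 [ 1.05 -0.02]
slide cm [  6.52 -10.9  -44.1 ]
 turn 0 [-3.0919e+00 -2.2000e-03  1.0000e-04]
 turn 180 [0.0497 0.0001 0.0014]
```

Request:
drive_tool(jaw=[8.5,8.5,8.5,8.5,8.5,8.5,8.5,8.5,8.5,8.5], slide=[[0,-10.9,-44.1],[0,-10.9,-44.1],[0,-10.9,-44.1],[0,-10.9,-44.1],[0,-10.9,-44.1],[0,-10.9,-44.1],[0,-10.9,-44.1],[0,-10.9,-44.1],[0,-10.9,-44.1],[0,-10.9,-44.1]], turn=[[0.05,0,0],[0.05,0,0],[0.05,0,0],[0.05,0,0],[0.05,0,0],[0.05,0,0],[0.05,0,0],[0.05,0,0],[0.05,0,0],[0.05,0,0]])

```text
time: 0.98
ee_pos: [0.6055, -0.3159, 0.2055]
tool_rot: [-0.141, -0.693, -0.142, 0.693]
wrist_force: [0.3, -0.7, -0.6]
width: 0.0849
```

Request:
drive_tool(jaw=[8.5,8.5,8.5,8.5,8.5], slide=[[5,0,0],[6.5,0,0],[6.5,0,0],[6.5,0,0],[6.5,0,0]], turn=[[0,0,0],[0,0,0],[0,0,0],[0,0,0],[0,0,0]])

```text
time: 1.4
ee_pos: [0.6048, -0.319, 0.1421]
tool_rot: [0.142, 0.693, 0.14, -0.692]
wrist_force: [-0.8, -0.5, 0.3]
width: 0.0851
```

Run:
```python
from h import *
import pickle
s=snap('wrist','w1.png');pickle.dump(s,open('w1.pkl','wb'))
go([.633,-.293,.14],113.1)
for X in([.633,-.293,.022],[.483,-.1727,.018]): print(proj(s,X))
```

```text
t 1.45 pos [ 605.2 -319.2  142.8] jawyaw -67.0 down [ 0.003  -0.0019 -1.    ] w 85.0 F [-0.1 -0.6  0.4] q1,q7 [ 0.42 -0.69]
slide cm [ 0.29 -1.33 -3.58]
 turn 0 [ 3.1398 -0.0045  0.0032]
 turn 180 [-0.0018 -0.002  -0.0029]
[306.40154432 145.63489072]
[156.98712344 226.2821991 ]
```

View pics/w1.png

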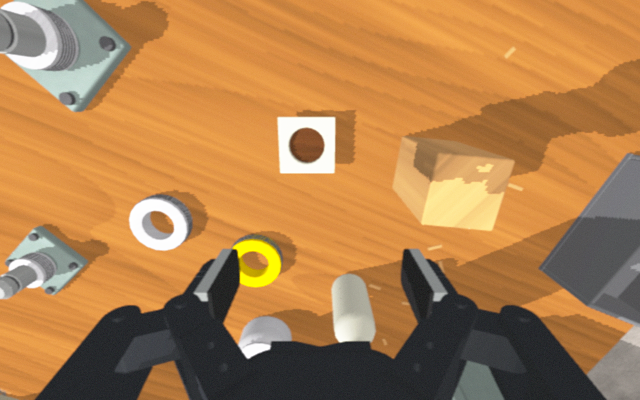

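The sheet is at (306,145), 0.6 px from its predicted spot, and its edges are square to the jaws. The pulley at (160,222) also agrees.

Run:
```python
from h import *
import pickle
s=pickle.load(open('w1.pkl','rb'));hsv=cv2.cvtColor(s['color'],cv2.COLOR_RGB2HSV)
w=((hsv[...,1]<40)&(hsv[...,2]>200)).astype(np.uint8)
P=plane(s,blob(w,(260,100,350,190)),.022)*1000;print(cv2.minAreaRect(P))
P=plane(s,blob(w,(125,190,192,248)),.018)*1000;print(cv2.minEnclosingCircle(P),cv2.fitEllipse(P))
go([.633,-.293,.05],113.2)
```

```text
((633.2483520507812, -292.81951904296875), (55.33616638183594, 56.019474029541016), 22.9910888671875)
((484.863037109375, -173.24183654785156), 31.775392532348633) ((485.55755615234375, -172.94741821289062), (60.43607711791992, 62.82160186767578), 22.4150390625)
t 1.45 pos [ 605.2 -319.2  142.8] jawyaw -67.0 down [ 0.003  -0.0019 -1.    ] w 85.0 F [-0.1 -0.6  0.4] q1,q7 [ 0.42 -0.69]
slide cm [ 9.29 -1.35 -3.56]
 turn 0 [ 3.1381 -0.0045  0.0032]
 turn 180 [-0.0035 -0.002  -0.0029]
```

Request:
drive_tool(jaw=[8.5,8.5,8.5,8.5,8.5,8.5,8.5], slide=[[3,-1.35,-3.56],[6,-1.35,-3.56],[9.3,-1.35,-3.56],[9.3,-1.35,-3.56],[9.3,-1.35,-3.56],[9.3,-1.35,-3.56],[9.3,-1.35,-3.56]], turn=[[0,-0.002,-0.003],[0,-0.002,-0.003],[0,-0.002,-0.003],[0,-0.002,-0.003],[0,-0.002,-0.003],[0,-0.002,-0.003],[0,-0.002,-0.003]])

```text
time: 2.03
ee_pos: [0.6336, -0.2933, 0.0512]
tool_rot: [0.141, 0.694, 0.141, -0.692]
wrist_force: [-0.2, 0.1, 0.1]
width: 0.0849
```

Run:
```python
from h import *
go([.6331,-.2929,.009],113.1)
s=snap('wrist','w2.png')
```

```text
t 2.03 pos [ 633.6 -293.3   51.2] jawyaw -67.0 down [ 1.9e-03 -7.0e-04 -1.0e+00] w 84.9 F [-0.2  0.1  0.1] q1,q7 [ 0.37 -0.74]
slide cm [ 4.22 -0.07  0.04]
 turn 0 [ 3.1398e+00 -2.2000e-03  2.3000e-03]
 turn 180 [-0.0018 -0.0015 -0.0014]
```

View pics/w2.png

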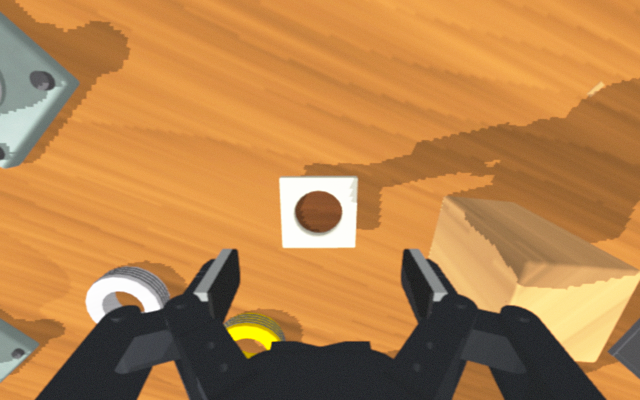

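Request:
drive_tool(jaw=[8.5,8.5,8.5,5,5,5,5,5,5,5], slide=[[3,-0.07,0.04],[4.2,-0.07,0.04],[4.2,-0.07,0.04],[4.2,-0.07,0.04],[4.2,-0.07,0.04],[4.2,-0.07,0.04],[4.2,-0.07,0.04],[4.2,-0.07,0.04],[4.2,-0.07,0.04],[4.2,-0.07,0.04]], turn=[[0,0,0],[0,0,0],[0,0,0],[0,0,0],[0,0,0],[0,0,0],[0,0,0],[0,0,0],[0,0,0],[0,0,0]], grip_force=30)

```text
time: 2.92
ee_pos: [0.6312, -0.2908, 0.006]
tool_rot: [-0.141, -0.692, -0.142, 0.694]
wrist_force: [0.3, 0.6, -0.2]
width: 0.0499
```

Request:
drive_tool(jaw=[5,5,5,5,5], slide=[[-4,0,0],[-8,0,0],[-11,0,0],[-11,0,0],[-11,0,0]], turn=[[0,0,0],[0,0,0],[0,0,0],[0,0,0],[0,0,0]])

```text
time: 3.33
ee_pos: [0.633, -0.2917, 0.1184]
tool_rot: [0.142, 0.693, 0.141, -0.692]
wrist_force: [-1.1, 0.5, 0.4]
width: 0.05
```

Run:
```python
from h import *
go([.629,-.042,.12],113.1)
s=snap('wrist','w3.png')
```

```text
t 3.33 pos [ 633.  -291.7  118.4] jawyaw -66.93 down [ 0.0016  0.     -1.    ] w 50.0 F [-1.1  0.5  0.4] q1,q7 [ 0.36 -0.74]
slide cm [ -0.16 -23.13  -9.42]
 turn 0 [ 3.1411e+00 -9.0000e-04  2.3000e-03]
 turn 180 [-0.0005 -0.0015 -0.0006]
```

View pics/w3.png

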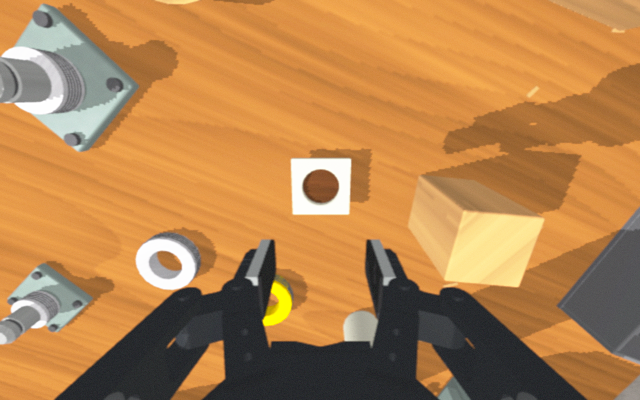

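Run:
```python
from h import *
s=snap('wrist');st=sense();p=np.array(st['ee_pos']);M=Rt().as_matrix()
print(p,st['width'])
for d in(0,.019,.05): 
  for w in(-.025,.025): print(d,proj(s,p-M[:,0]*d+M[:,1]*w))
hsv=cv2.cvtColor(s['color'],cv2.COLOR_RGB2HSV)
w=((hsv[...,1]<40)&(hsv[...,2]>200)).astype(np.uint8)
P=plane(s,blob(w,(275,140,370,225)),.022)*1000;print(cv2.minAreaRect(P))
snap('scene','sc1.png')
a=cv2.imread('pics/sc1.png')[200:310,170:290];cv2.imwrite('pics/sc1c.png',cv2.resize(a,None,fx=5,fy=5,interpolation=cv2.INTER_CUBIC))
```

```text
[ 0.63070214 -0.29047123  0.11498481] 0.049996823913533266
0 [279.66007331 230.49828667]
0 [356.07640964 230.45257069]
0.019 [275.37988013 244.6662965 ]
0.019 [359.98452645 244.60887179]
0.05 [266.00929197 275.68419203]
0.05 [368.53926138 275.59653398]
((633.568359375, -292.63470458984375), (56.30851364135742, 56.000118255615234), 23.065662384033203)
```

View pics/sc1.png

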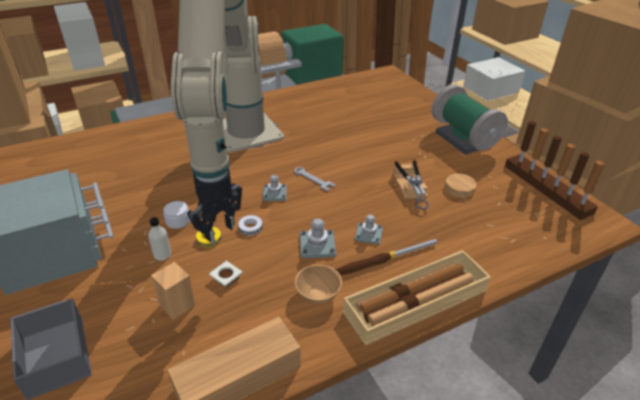

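Run:
```python
from h import *
s=snap('scene');st=sense();p=np.array(st['ee_pos']);M=Rt().as_matrix()
a=s['color'][:,:,::-1];f=6;x0,y0=165,180
c=cv2.resize(a[y0:y0+100,x0:x0+100],None,fx=f,fy=f,interpolation=cv2.INTER_CUBIC)
for d,col in((0,(0,0,255)),(.019,(0,255,0))):
  for w in(-.025,0,.025):
    u=proj(s,p-M[:,0]*d+M[:,1]*w);cv2.circle(c,tuple(int(k) for k in (u-[x0,y0]+.5)*f),4,col,1);print(u)
cv2.imwrite('pics/sc2.png',c)
for _ in range(4):
    snap('wrist');q=sense();print(q['ee_pos'],q['dq'])
```

```text
[229.32248971 236.54667046]
[221.22563557 242.23025224]
[212.9113105  248.06648761]
[228.50566686 230.52002181]
[220.31330588 236.18227167]
[211.89857937 241.99821217]
[ 0.630331   -0.29040122  0.11396592] [-0.000991    0.00019222  0.0007545  -0.00683055  0.0006669  -0.00225614
 -0.00062189]
[ 0.63050792 -0.29046247  0.11410489] [-0.00084166 -0.0037038   0.00117392 -0.00592621 -0.0006486   0.0012267
 -0.00019178]
[ 0.63066251 -0.29057945  0.11433565] [ 0.0020843  -0.00456942  0.00064978 -0.00419006  0.00052291  0.00040633
  0.00132356]
[ 0.6308764  -0.29066066  0.11459446] [-0.00048274 -0.00447354  0.00199617 -0.00520842 -0.00028107  0.00114647
  0.00137667]
```

View pics/sc2.png

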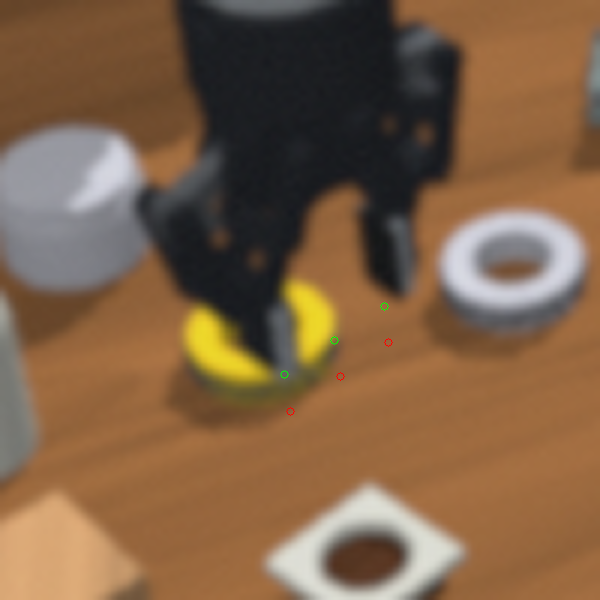

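Run:
```python
from h import *
import pickle
s=snap('wrist');s2=snap('scene');pickle.dump((s,s2,sense()),open('tip.pkl','wb'))
c=cv2.resize(s['color'][220:320,230:400],None,fx=4.5,fy=4.5,interpolation=cv2.INTER_CUBIC)[:,:,::-1]
cv2.imwrite('pics/w4.png',c)
```

```text
(no output)
```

View pics/w4.png

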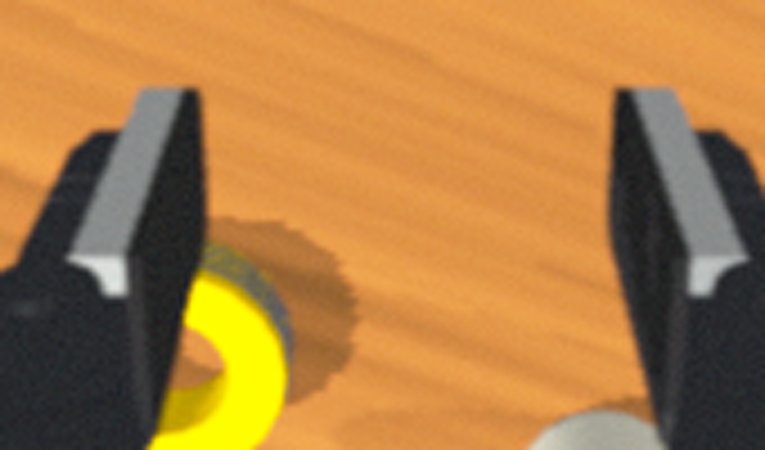

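Run:
```python
from h import *
import pickle
from scipy.optimize import least_squares
s,s2,st=pickle.load(open('tip.pkl','rb'));p=np.array(st['ee_pos']);M=Rt().as_matrix()
cw=-np.array(s['R']).T@s['t'];print('cam in tool',M.T@(cw-p), 'cam axis in tool',M.T@np.array(s['R'])[2])
sg=np.sign((M.T@(cw-p))[2])
for u in([271,239.6],[367,239.6]):
    r=least_squares(lambda v:proj(s,p-M[:,0]*v[0]+M[:,1]*v[1]+M[:,2]*sg*.011)-u,[.0,.0]);print('d,w',r.x,r.cost)
```

```text
cam in tool [-0.16686377  0.00058611 -0.08162417] cam axis in tool [ 9.47634607e-01 -6.22354585e-04  3.19356014e-01]
d,w [ 0.03311477 -0.02525708] 1.6155871338926322e-27
d,w [0.03305199 0.02512525] 2.0194839173657902e-27
```

Both views put the pad tips about 33 mm behind the reported TCP at 50 mm opening. That explains the miss: the fingers closed above the sheet. I'll measure the same offset with the jaws open.

Request:
drive_tool(jaw=[8.5,8.5,8.5,8.5,8.5,8.5], slide=[[6,0,0],[8,0,0],[8,0,0],[8,0,0],[8,0,0],[8,0,0]], turn=[[0,0,0],[0,0,0],[0,0,0],[0,0,0],[0,0,0],[0,0,0]])

```text
time: 4.33
ee_pos: [0.6333, -0.2918, 0.0386]
tool_rot: [0.142, 0.693, 0.141, -0.692]
wrist_force: [-0.0, -0.4, 1.1]
width: 0.0857
```

Run:
```python
from h import *
import pickle
s=snap('wrist','w5.png');s2=snap('scene');st=sense();pickle.dump((s,s2,st),open('tip2.pkl','wb'))
go([.6331,-.2929,-.025],113.1)
c=cv2.resize(s['color'][220:320,190:450],None,fx=3,fy=3,interpolation=cv2.INTER_CUBIC)[:,:,::-1]
c2=cv2.resize(s2['color'][210:300,180:280],None,fx=5,fy=5,interpolation=cv2.INTER_CUBIC)[:,:,::-1]
cv2.imwrite('pics/w5a.png',c);cv2.imwrite('pics/w5b.png',c2)
```

```text
t 4.43 pos [ 633.  -291.6   38.5] jawyaw -66.93 down [ 1.1e-03  2.0e-04 -1.0e+00] w 84.7 F [-0.   0.8  0.9] q1,q7 [ 0.37 -0.73]
slide cm [6.35 0.12 0.05]
 turn 0 [ 3.1411e+00 -5.0000e-04  1.8000e-03]
 turn 180 [-0.0005 -0.0011 -0.0003]
```

View pics/w5a.png

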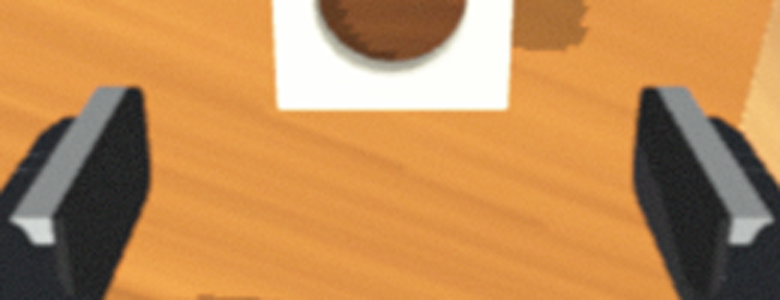

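View pics/w5b.png

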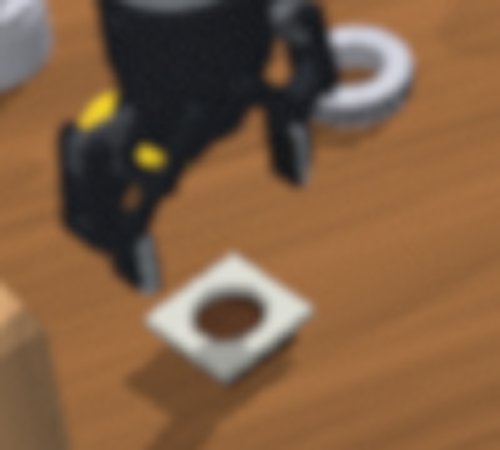

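```bash
cat >> h.py <<'E'
def tri(s1,u1,s2,u2):
    A=[]
    for s,u in((s1,u1),(s2,u2)):
        P=np.array(s['camera_matrix'])@np.c_[s['R'],s['t']];A+= [u[0]*P[2]-P[0],u[1]*P[2]-P[1]]
    V=np.linalg.svd(np.array(A))[2][-1];X=V[:3]/V[3]
    return X,np.r_[proj(s1,X)-u1,proj(s2,X)-u2]
E
python3 - <<'E'
from h import *
import pickle
s,s2,st=pickle.load(open('tip2.pkl','rb'));p=np.array(st['ee_pos']);M=Rt().as_matrix()
for a,b in(([236.7,249.3],[239.5,247]),([406.7,249.3],[211.0,268.2])):
    X,e=tri(s,a,s2,b);print(X,M.T@(X-p),np.round(e,1))
s,s2,st=pickle.load(open('tip.pkl','rb'));p=np.array(st['ee_pos'])
for a,b in(([271,239.6],[231.9,228.3]),([367,239.6],[213,242.0])):
    X,e=tri(s,a,s2,b);print(X,M.T@(X-p),np.round(e,1))
E
```

```text
[ 0.62542682 -0.24819828  0.07669508] [-0.0382045  -0.04285838 -0.01011264] [-2.5 -3.4 -0.3 -0.1]
[ 0.6595549  -0.32955314  0.07491487] [-0.03639936  0.04536301 -0.00962521] [-1.  -4.3 -0.3 -0.2]
[ 0.6316963  -0.26222173  0.14699979] [-0.03191991 -0.02608307 -0.01175572] [-1.5 -2.2 -0.2 -0.1]
[ 0.64786208 -0.31268149  0.1391623 ] [-0.02407267  0.02667337 -0.00684409] [-0.3 -0.7 -0.1 -0. ]
```

Request:
drive_tool(jaw=[8.5,8.5,8.5,8.5,8.5,8.5], slide=[[2,0.12,0.05],[4,0.12,0.05],[5.5,0.12,0.05],[6.2,0.12,0.05],[6.2,0.12,0.05],[6.2,0.12,0.05]], turn=[[0,0,0],[0,0,0],[0,0,0],[0,0,0],[0,0,0],[0,0,0]])

```text
time: 4.93
ee_pos: [0.6314, -0.292, -0.0259]
tool_rot: [-0.141, -0.692, -0.142, 0.694]
wrist_force: [0.0, 0.6, -0.0]
width: 0.085
```

Run:
```python
from h import *
import pickle
s=snap('wrist','w6.png');s2=snap('scene');pickle.dump((s,s2,sense()),open('tip3.pkl','wb'))
go([.6331,-.2929,-.025],113.1)
c2=cv2.resize(s2['color'][210:300,180:280],None,fx=5,fy=5,interpolation=cv2.INTER_CUBIC)[:,:,::-1]
cv2.imwrite('pics/w6b.png',c2)
```

```text
t 5.03 pos [ 632.  -292.4  -25. ] jawyaw -66.92 down [-0.001   0.0011 -1.    ] w 85.2 F [-0.  -0.1  0.4] q1,q7 [ 0.37 -0.73]
slide cm [-0.    0.09 -0.08]
 turn 0 [ 3.1412e+00  2.2000e-03 -8.0000e-04]
 turn 180 [-0.0004  0.0005  0.0014]
```

View pics/w6.png

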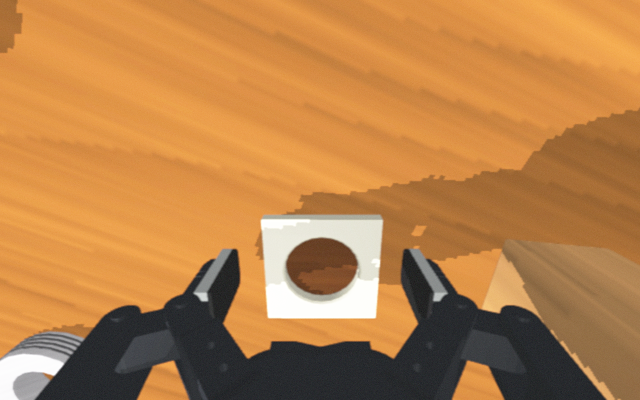

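View pics/w6b.png

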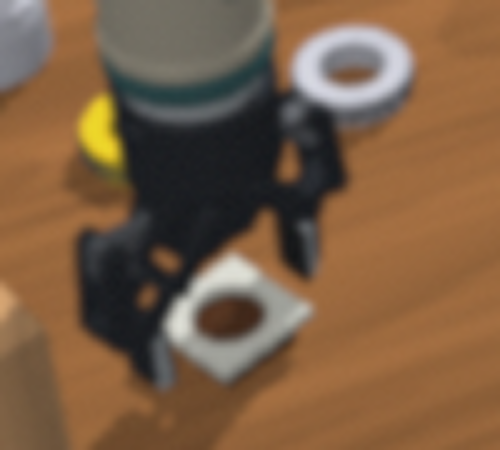

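At reported z = -25 mm nothing touches, and the pads sit either side of the sheet (x 262–382). Closing.

Request:
drive_tool(jaw=[5,5,5,5,5,5,5], slide=[[0.1,0.05,-0.05],[0.1,0.05,-0.05],[0.1,0.05,-0.05],[0.1,0.05,-0.05],[0.1,0.05,-0.05],[0.1,0.05,-0.05],[0.1,0.05,-0.05]], turn=[[0,0,0],[0,0,0],[0,0,0],[0,0,0],[0,0,0],[0,0,0],[0,0,0]])

```text
time: 5.62
ee_pos: [0.6322, -0.2924, -0.0264]
tool_rot: [-0.141, -0.692, -0.142, 0.693]
wrist_force: [-1.4, 0.8, 5.4]
width: 0.0551
```

Request:
drive_tool(jaw=[5,5,5,5,5,5], slide=[[-4,0,0],[-8,0,0],[-12,0,0],[-12,0,0],[-12,0,0],[-12,0,0]], turn=[[0,0,0],[0,0,0],[0,0,0],[0,0,0],[0,0,0],[0,0,0]])

```text
time: 6.12
ee_pos: [0.6315, -0.2921, 0.0923]
tool_rot: [-0.14, -0.692, -0.143, 0.694]
wrist_force: [-0.2, -0.3, -1.3]
width: 0.0554
```

Run:
```python
from h import *
import pickle
s=snap('wrist','w7.png');s2=snap('scene');pickle.dump((s,s2,sense()),open('w7.pkl','wb'))
go([.629,-.042,.1],113.1)
c2=cv2.resize(s2['color'][180:300,160:280],None,fx=5,fy=5,interpolation=cv2.INTER_CUBIC)[:,:,::-1]
cv2.imwrite('pics/w7b.png',c2)
```

```text
t 6.22 pos [ 630.6 -291.7   90.8] jawyaw -66.92 down [-0.0062  0.0035 -1.    ] w 55.3 F [-0.1 -0.4 -0.5] q1,q7 [ 0.37 -0.74]
slide cm [ -0.83 -23.04  -9.64]
 turn 0 [ 3.1412  0.0089 -0.0069]
 turn 180 [-0.0003  0.0044  0.0057]
```

View pics/w7.png

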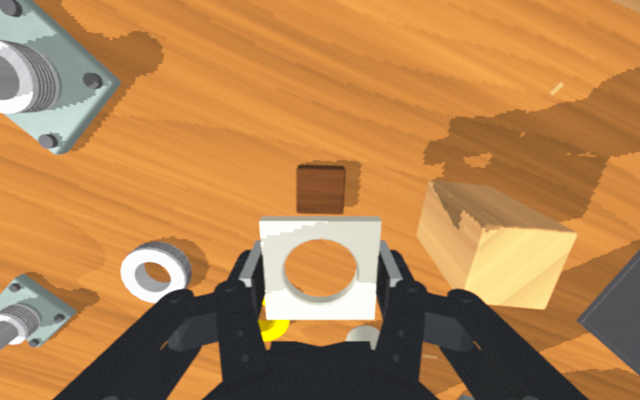

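View pics/w7b.png

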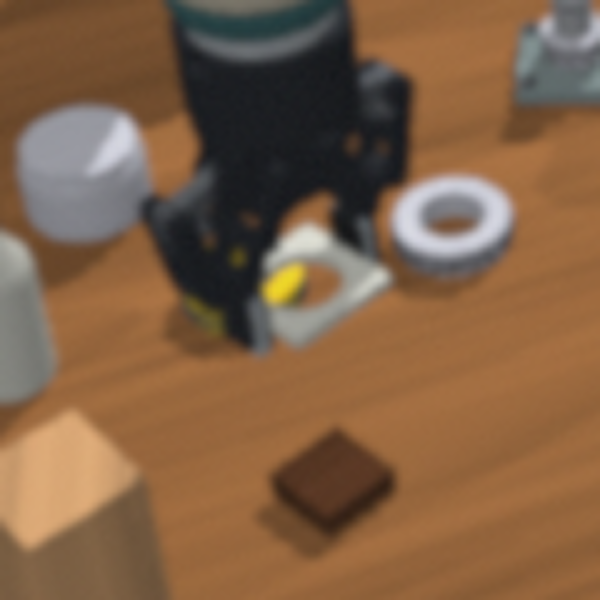

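Request:
drive_tool(jaw=[5,5,5,5,5,5,5,5,5,5], slide=[[-0.3,-3,-1.25],[-0.5,-6,-2.5],[-0.5,-9,-3.8],[-0.5,-12,-5],[-0.5,-15,-6.3],[-0.5,-18,-7.5],[-0.5,-21,-8.8],[-0.5,-23,-9.6],[-0.5,-23,-9.6],[-0.5,-23,-9.6]], turn=[[0,0.004,0.005],[0,0.004,0.005],[0,0.004,0.005],[0,0.004,0.005],[0,0.004,0.005],[0,0.004,0.005],[0,0.004,0.005],[0,0.004,0.005],[0,0.004,0.005],[0,0.004,0.005]])

```text
time: 7.05
ee_pos: [0.6292, -0.0408, 0.0966]
tool_rot: [-0.143, -0.692, -0.143, 0.693]
wrist_force: [-0.6, -0.5, 0.4]
width: 0.055
```

Run:
```python
from h import *
import pickle
s=snap('wrist','w8.png');s2=snap('scene');pickle.dump((s,s2,sense()),open('w8.pkl','wb'))
go([.629,-.042,.1],113.1)
c2=cv2.resize(s2['color'][170:270,260:380],None,fx=5,fy=5,interpolation=cv2.INTER_CUBIC)[:,:,::-1]
cv2.imwrite('pics/w8b.png',c2)
```

```text
t 7.15 pos [629.4 -44.7  97.1] jawyaw -66.98 down [ 6.0e-04 -2.4e-03 -1.0e+00] w 54.9 F [ 0.8 -0.  -0.5] q1,q7 [-0.02 -1.08]
slide cm [-0.29 -0.26 -0.07]
 turn 0 [ 3.1401e+00 -3.8000e-03 -6.0000e-04]
 turn 180 [-0.0015  0.0004 -0.0024]
```

View pics/w8.png

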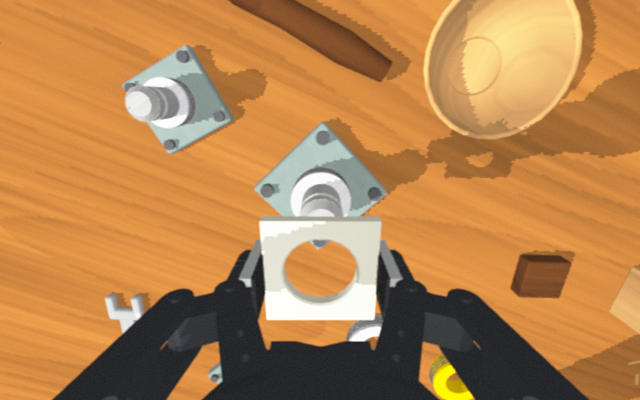

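View pics/w8b.png

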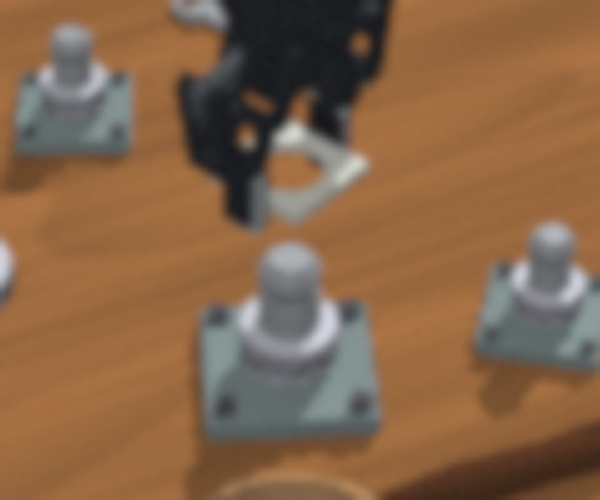

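```bash
cat >> h.py <<'E'
def tplane(s,c,d,M,p):
    """pixels -> tool coords (y,z) in plane d behind TCP, mm"""
    K=np.array(s['camera_matrix']);R=np.array(s['R']);t=np.array(s['t']);o=M.T@(-R.T@t-p);out=[]
    for u,v in np.array(c,float).reshape(-1,2):
        r=M.T@R.T@np.linalg.solve(K,[u,v,1.]);X=o+r*((-d-o[0])/r[0]);out.append(X[1:]*1000)
    return np.array(out,np.float32)
def pose():
    st=sense();return Rt().as_matrix(),np.array(st['ee_pos'])
E
python3 - <<'E'
from h import *
import pickle
s,s2,st=pickle.load(open('w8.pkl','rb'));M,p=pose();f=4
up=cv2.resize(s['color'],None,fx=f,fy=f,interpolation=cv2.INTER_CUBIC);hsv=cv2.cvtColor(up,cv2.COLOR_RGB2HSV)
w=((hsv[...,1]<70)&(hsv[...,2]>170)).astype(np.uint8)
m=np.zeros_like(w);b=[f*k for k in(258,218,384,325)];m[b[1]:b[3],b[0]:b[2]]=w[b[1]:b[3],b[0]:b[2]]
nw=np.zeros_like(w);b=[f*k for k in(272,230,368,310)];nw[b[1]:b[3],b[0]:b[2]]=((hsv[...,1]>90))[b[1]:b[3],b[0]:b[2]]
cs,_=cv2.findContours(nw,cv2.RETR_EXTERNAL,cv2.CHAIN_APPROX_NONE);c=max(cs,key=cv2.contourArea)
c=cv2.convexHull(c).astype(float);c=(c+.5)/f-.5
for d in(.044,.048,.052):
    P=tplane(s,c,d,M,p);print(d,cv2.fitEllipse(P),cv2.minEnclosingCircle(P))
cc,_=cv2.findContours(m,cv2.RETR_EXTERNAL,cv2.CHAIN_APPROX_NONE);cc=max(cc,key=cv2.contourArea);cc=(cc+.5)/f-.5
print(cc.reshape(-1,2).min(0),cc.reshape(-1,2).max(0))
# outer corners by eye
print(tplane(s,[[260,221],[382,221],[378,319],[265,320]],.048,M,p))
print('axle in img',proj(s,[.629,-.042,.085]),proj(s,[.629,-.042,.042]))
E
```

```text
0.044 ((-2.866100788116455, -2.0117921829223633), (33.25889205932617, 35.8411865234375), 87.54014587402344) ((-2.8276727199554443, -2.589066743850708), 18.031108856201172)
0.048 ((-2.868565797805786, -4.647922515869141), (32.17628479003906, 34.67451858520508), 87.54014587402344) ((-2.8313889503479004, -5.206409454345703), 17.444185256958008)
0.052 ((-2.8710315227508545, -7.28405237197876), (31.09367561340332, 33.50785446166992), 87.54014587402344) ((-2.8351056575775146, -7.823752403259277), 16.857255935668945)
[258.875 217.625] [380.625 321.375]
[[-30.362215 -29.602604]
 [ 25.225832 -29.945217]
 [ 27.271008  25.332735]
 [-31.257305  26.403269]]
axle in img [320.50618146 223.94042031] [320.43730749 202.18920173]
```

Run:
```python
from h import *
import pickle
S=pickle.load(open('s0.pkl','rb'));s=S['wrist']
q=[-0.15824468, -0.68893825, -0.15922822,  0.68918001];M=Ro.from_quat([q[1],q[2],q[3],q[0]]).as_matrix();p=np.array([0.2841902 , -0.58402846,  0.2050161 ])
R=np.array(s['R']);o=-R.T@s['t'];print('A',M.T@(o-p));print((R@M).round(4).tolist())
# now, settled
for i in range(2):
    s=snap('wrist');M,p=pose();R=np.array(s['R']);o=-R.T@s['t'];print('B',M.T@(o-p),p);print((R@M).round(4).tolist())
```

```text
A [-0.16727332  0.0006365  -0.08166457]
[[0.0003, 1.0, -0.0002], [-0.3188, 0.0003, 0.9478], [0.9478, -0.0003, 0.3188]]
B [-1.67132748e-01  7.90650715e-05 -8.18976350e-02] [ 0.62955292 -0.04527538  0.09734871]
[[0.0004, 1.0, -0.0013], [-0.3191, 0.0013, 0.9477], [0.9477, 0.0, 0.3191]]
B [-0.16715881  0.00050656 -0.08172373] [ 0.62971915 -0.04543105  0.09756855]
[[0.0002, 1.0, -0.0006], [-0.3192, 0.0007, 0.9477], [0.9477, 0.0, 0.3192]]
```

```bash
cat >> h.py <<'E'
O_CT=np.array([-.16715,.0006,-.0817]); R_CT=np.array([[0,1,0],[-.319,0,.9478],[.9478,0,.319]])
R_CT=Ro.from_matrix(R_CT).as_matrix()
def campose(s):
    R=np.array(s['R']);M=R.T@R_CT;return M,-R.T@np.array(s['t'])-M@O_CT
def hole(s,box,d,thr=90,f=4):
    M,p=campose(s);up=cv2.resize(s['color'],None,fx=f,fy=f,interpolation=cv2.INTER_CUBIC);hsv=cv2.cvtColor(up,cv2.COLOR_RGB2HSV)
    nw=np.zeros(hsv.shape[:2],np.uint8);b=[f*k for k in box];nw[b[1]:b[3],b[0]:b[2]]=((hsv[...,1]>thr))[b[1]:b[3],b[0]:b[2]]
    cs,_=cv2.findContours(nw,cv2.RETR_EXTERNAL,cv2.CHAIN_APPROX_NONE);c=cv2.convexHull(max(cs,key=cv2.contourArea)).astype(float);c=(c+.5)/f-.5
    return c,tplane(s,c,d,M,p)
E
python3 - <<'E'
from h import *
import pickle
s,_,_=pickle.load(open('w8.pkl','rb'));M,p=campose(s);print(p)
for d in(.040,.044,.048):
    c,P=hole(s,(272,230,368,310),d);print(d,cv2.fitEllipse(P),'px',c.min(0),c.max(0))
    print(tplane(s,[[260,221],[382,221],[378,319],[265,320]],d,M,p).tolist())
E
```

```text
[ 0.62925042 -0.04092923  0.0968018 ]
0.04 ((0.5746327638626099, 2.1180918216705322), (34.42079544067383, 37.08621597290039), 88.49298858642578) px [[284.125 240.375]] [[356.125 296.625]]
[[-28.686662673950195, -24.756275177001953], [30.771373748779297, -24.756275177001953], [32.663848876953125, 34.424102783203125], [-29.947425842285156, 35.11114501953125]]
0.044 ((0.5754307508468628, -0.5187337398529053), (33.33795166015625, 35.919525146484375), 88.49298858642578) px [[284.125 240.375]] [[356.125 296.625]]
[[-27.765335083007812, -26.54766082763672], [29.822214126586914, -26.54766082763672], [31.655153274536133, 30.770965576171875], [-28.98643684387207, 31.4363956451416]]
0.048 ((0.5762283802032471, -3.155559778213501), (32.25511169433594, 34.75283432006836), 88.49298095703125) px [[284.125 240.375]] [[356.125 296.625]]
[[-26.844009399414062, -28.339048385620117], [28.873056411743164, -28.339048385620117], [30.646459579467773, 27.117828369140625], [-28.025447845458984, 27.76164436340332]]
```

```bash
python3 - <<'E'
from h import *
import pickle
s,_,_=pickle.load(open('w8.pkl','rb'));M,p=campose(s)
for d in(.042,.044,.046,.048):
    a=tplane(s,[[320,240.4]],d,M,p)[0][1];b=tplane(s,[[320,296.6]],d-.006,M,p)[0][1];print(d,a,b,b-a,(a+b)/2)
E
python3 - <<'E'
import cv2
a=cv2.imread('pics/w8.png')[205:335,240:400];cv2.imwrite('pics/w8c.png',cv2.resize(a,None,fx=4.5,fy=4.5,interpolation=cv2.INTER_CUBIC))
E
```

```text
0.042 -15.256013 22.70373 37.959743 3.7238584
0.044 -16.317842 21.111603 37.429443 2.3968801
0.046 -17.379673 19.519476 36.899147 1.0699015
0.048 -18.441502 17.92735 36.36885 -0.25707626
```

View pics/w8c.png

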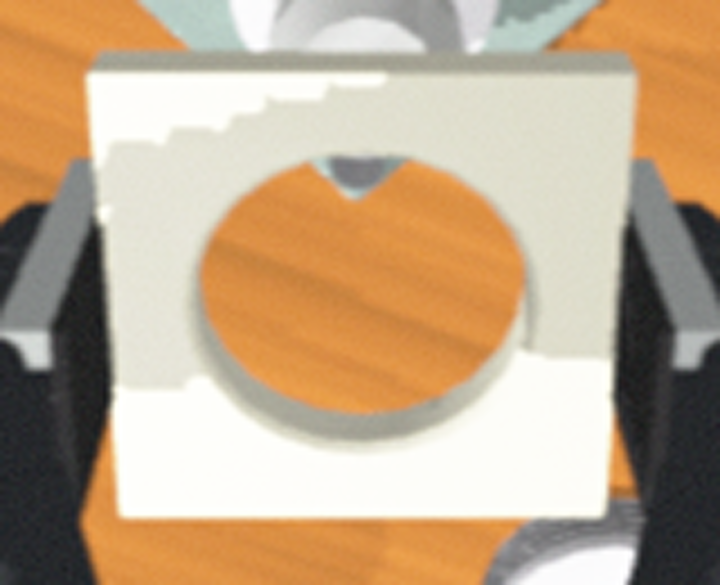

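Run:
```python
from h import *
import pickle
s,_,_=pickle.load(open('w8.pkl','rb'));M,p=campose(s)
C=np.array([[88,72],[634,72],[610,517],[118,517],[362,153],[362,450],[195,290],[530,290]])/4.5+[240,205]-.4
for d in(.044,.046,.048,.05):
    T=tplane(s,C,d,M,p);print(d,np.round(T,1).tolist(),T[:4].mean(0),T[4:6].mean(0))
```

```text
0.044 [[-28.100000381469727, -26.799999237060547], [29.100000381469727, -26.799999237060547], [30.100000381469727, 31.100000381469727], [-28.5, 31.100000381469727], [0.6000000238418579, -17.299999237060547], [0.6000000238418579, 21.399999618530273], [-18.0, -0.30000001192092896], [19.299999237060547, -0.30000001192092896]] [0.6426811 2.1712866] [0.5758539 2.050931 ]
0.046 [[-27.700000762939453, -27.600000381469727], [28.600000381469727, -27.600000381469727], [29.700000762939453, 29.299999237060547], [-28.100000381469727, 29.299999237060547], [0.6000000238418579, -18.299999237060547], [0.6000000238418579, 19.700000762939453], [-17.700000762939453, -1.600000023841858], [19.0, -1.600000023841858]] [0.6419883  0.80918694] [0.576246   0.69078636]
0.048 [[-27.200000762939453, -28.5], [28.200000762939453, -28.5], [29.200000762939453, 27.399999618530273], [-27.600000381469727, 27.399999618530273], [0.6000000238418579, -19.399999618530273], [0.6000000238418579, 18.0], [-17.399999618530273, -2.9000000953674316], [18.700000762939453, -2.9000000953674316]] [ 0.64129496 -0.5529127 ] [ 0.57663816 -0.66935825]
0.05 [[-26.700000762939453, -29.399999618530273], [27.700000762939453, -29.399999618530273], [28.700000762939453, 25.600000381469727], [-27.100000381469727, 25.600000381469727], [0.6000000238418579, -20.399999618530273], [0.6000000238418579, 16.399999618530273], [-17.100000381469727, -4.199999809265137], [18.399999618530273, -4.199999809265137]] [ 0.64060163 -1.9150119 ] [ 0.5770303 -2.0295038]
```

Run:
```python
from h import *
import pickle
s,_,_=pickle.load(open('w8.pkl','rb'))
print(ray(s,320.5,191,.016))
for b in([323,138],[374,193],[267,189]): print(ray(s,*b,.016))
hsv=cv2.cvtColor(s['color'],cv2.COLOR_RGB2HSV)
w=((hsv[...,1]<25)&(hsv[...,2]>225)).astype(np.uint8)
c=blob(w,(285,160,355,214)).reshape(-1,2);print(c.min(0),c.max(0))
c=np.array([k for k in c if k[1]<200 and (k[0]<303 or k[0]>337 or k[1]<185)])
h=cv2.convexHull(c.astype(np.int32)).reshape(-1,2)
P=plane(s,h,.042)*1000
A=np.c_[2*P,np.ones(len(P))];x=np.linalg.lstsq(A,(P**2).sum(1),rcond=None)[0];print('c',x[:2],np.sqrt(x[2]+x[0]**2+x[1]**2),len(P))
cv2.imwrite('pics/w8d.png',cv2.resize(s['color'][115:225,240:400],None,fx=5,fy=5,interpolation=cv2.INTER_CUBIC)[:,:,::-1])
```

```text
[ 0.63021304 -0.0415707   0.016     ]
[ 0.67524307 -0.02449735  0.016     ]
[ 0.64788838 -0.08748741  0.016     ]
[0.61262062 0.00413055 0.016     ]
[290 173] [339 213]
c [633.02690723 -38.80640821] 21.165661220855284 17
```

View pics/w8d.png

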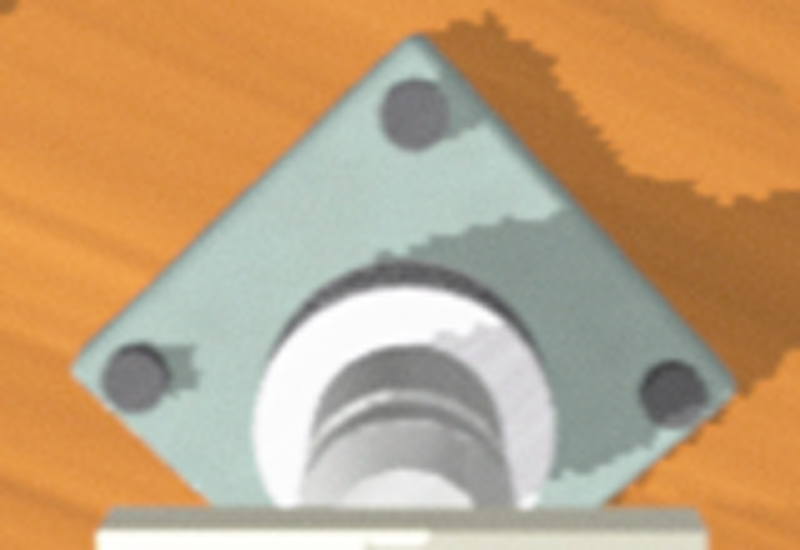

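Run:
```python
from h import *
go([.6296,-.0419,.055],113.1)
```

```text
t 7.25 pos [629.7 -45.4  97.6] jawyaw -67.07 down [ 0.0015 -0.0023 -1.    ] w 55.4 F [ 0.2  0.2 -0.3] q1,q7 [-0.02 -1.08]
slide cm [ 4.26 -0.34 -0.12]
 turn 0 [ 3.1386e+00 -4.2000e-03  8.0000e-04]
 turn 180 [-0.003  -0.0005 -0.0027]
```

Request:
drive_tool(jaw=[5,5,5,5,5,5,5], slide=[[1,-0.34,-0.12],[2,-0.34,-0.12],[3,-0.34,-0.12],[4.2,-0.34,-0.12],[4.2,-0.34,-0.12],[4.2,-0.34,-0.12],[4.2,-0.34,-0.12]], turn=[[0,0,-0.002],[0,0,-0.002],[0,0,-0.002],[0,0,-0.002],[0,0,-0.002],[0,0,-0.002],[0,0,-0.002]])

```text
time: 7.83
ee_pos: [0.6301, -0.0398, 0.056]
tool_rot: [0.141, 0.693, 0.142, -0.692]
wrist_force: [-0.1, 0.0, -0.2]
width: 0.0551
```

Run:
```python
from h import *
import pickle
s=snap('wrist','w9.png');s2=snap('scene');pickle.dump((s,s2,sense()),open('w9.pkl','wb'))
go([.6296,-.0419,.0],113.1);print(campose(s)[1])
c2=cv2.resize(s2['color'][170:270,260:380],None,fx=5,fy=5,interpolation=cv2.INTER_CUBIC)[:,:,::-1]
cv2.imwrite('pics/w9b.png',c2)
cv2.imwrite('pics/w9a.png',cv2.resize(s['color'][205:335,240:400],None,fx=4.5,fy=4.5,interpolation=cv2.INTER_CUBIC)[:,:,::-1])
```

```text
t 7.93 pos [630.6 -39.7  56.7] jawyaw -66.92 down [ 3.e-03  7.e-04 -1.e+00] w 55.0 F [ 0.3  0.7 -0. ] q1,q7 [-0.02 -1.08]
slide cm [5.67 0.16 0.2 ]
 turn 0 [ 3.1412e+00 -8.0000e-04  4.7000e-03]
 turn 180 [-0.0004 -0.003  -0.0005]
[ 0.63025386 -0.03987782  0.05627138]
```

View pics/w9a.png

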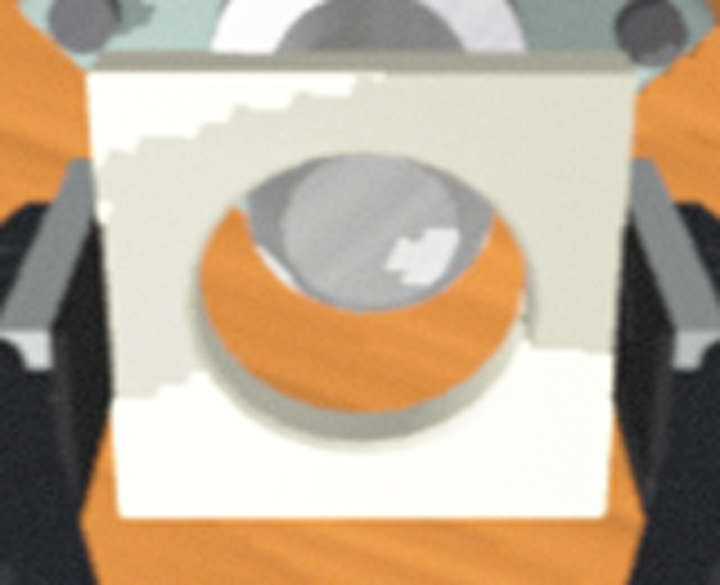

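View pics/w9b.png

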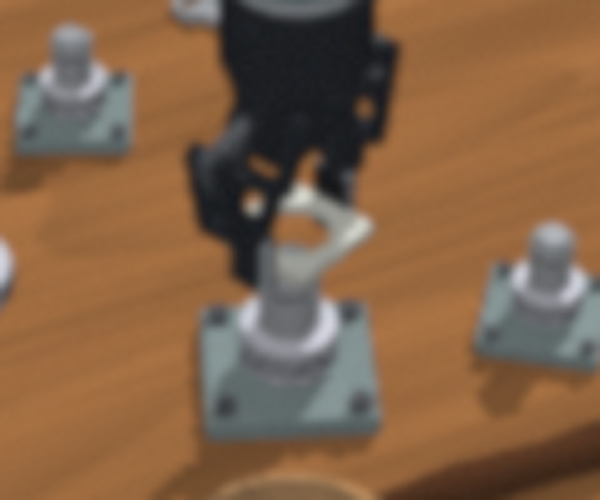

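Run:
```python
from h import *
import pickle
s,_,_=pickle.load(open('w9.pkl','rb'));M,p=campose(s)
u=np.array([[286,225],[458,225],[371,308]])/4.5+[240,205]-.4
for k in u: print(ray(s,*k,.085))
X=(ray(s,*u[0],.085)+ray(s,*u[1],.085))/2;print('mid',X)
print('shaft in tool',M.T@(X-p), 'hole world',p+M@[-.047,.0006,0])
```

```text
[ 0.62624003 -0.0320576   0.085     ]
[ 0.63453245 -0.05151187  0.085     ]
[ 0.61942903 -0.04634892  0.085     ]
mid [ 0.63038624 -0.04178474  0.085     ]
shaft in tool [-0.02873006  0.00180294  0.00056601] hole world [ 0.63040113 -0.040473    0.10327121]
```

Request:
drive_tool(jaw=[5,5,5,5,5,5,5,5,5], slide=[[0,0.13,0.08],[0,0.13,0.08],[1,0.13,0.08],[2,0.13,0.08],[3,0.13,0.08],[4,0.13,0.08],[4.8,0.13,0.08],[4.8,0.13,0.08],[4.8,0.13,0.08]], turn=[[0,-0.002,0],[0,-0.002,0],[0,-0.002,0],[0,-0.002,0],[0,-0.002,0],[0,-0.002,0],[0,-0.002,0],[0,-0.002,0],[0,-0.002,0]])

```text
time: 8.68
ee_pos: [0.6293, -0.0411, 0.0072]
tool_rot: [-0.141, -0.692, -0.142, 0.693]
wrist_force: [-0.2, 0.1, -0.7]
width: 0.055
```

Run:
```python
from h import *
import pickle
s=snap('wrist');s2=snap('scene');pickle.dump((s,s2,sense()),open('w10.pkl','wb'))
go([.6300,-.0419,.0],113.1);print(campose(s)[1])
cv2.imwrite('pics/w10b.png',cv2.resize(s2['color'][170:270,260:380],None,fx=5,fy=5,interpolation=cv2.INTER_CUBIC)[:,:,::-1])
cv2.imwrite('pics/w10a.png',cv2.resize(s['color'][205:335,240:400],None,fx=4.5,fy=4.5,interpolation=cv2.INTER_CUBIC)[:,:,::-1])
```

```text
t 8.78 pos [630.3 -41.2   8.4] jawyaw -66.92 down [ 5.e-04 -1.e-04 -1.e+00] w 55.0 F [-0.5  0.5 -0.1] q1,q7 [-0.02 -1.07]
slide cm [0.84 0.06 0.05]
 turn 0 [ 3.1412e+00 -4.0000e-04  7.0000e-04]
 turn 180 [-0.0004 -0.0005 -0.0003]
[ 0.62940269 -0.04121327  0.00745458]
```

View pics/w10a.png

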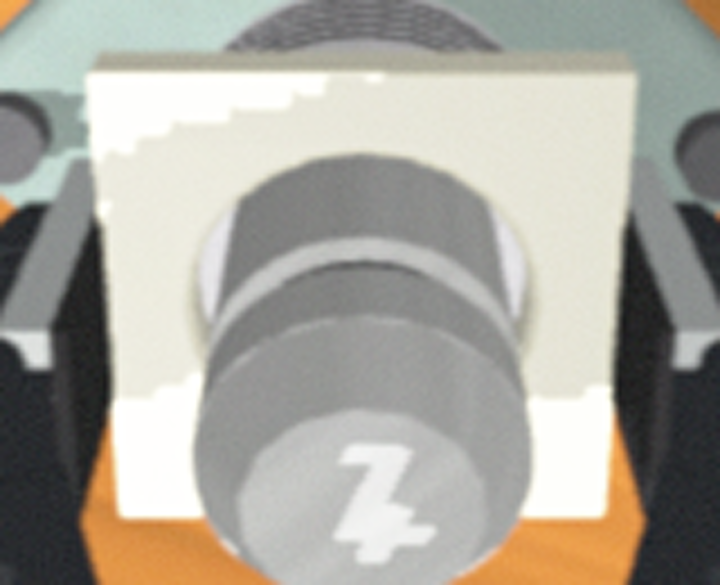

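View pics/w10b.png

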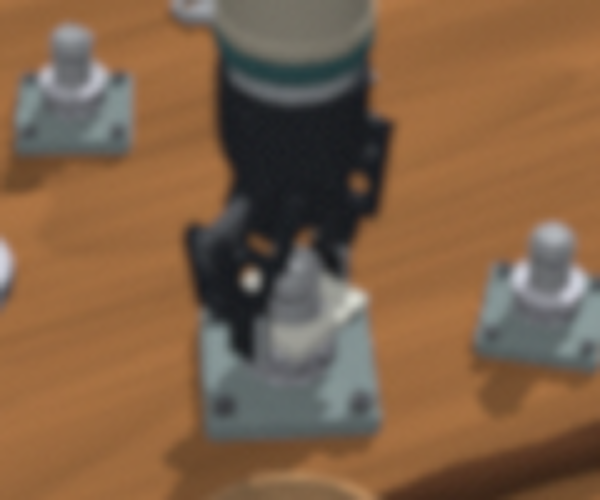

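The sheet is over the shaft. I'll lower the last 7 mm and release.

Request:
drive_tool(jaw=[5,5,5,5,5], slide=[[0.4,0.02,0],[0.7,0.02,0],[0.7,0.02,0],[0.7,0.02,0],[0.7,0.02,0]], turn=[[0,0,0],[0,0,0],[0,0,0],[0,0,0],[0,0,0]])

```text
time: 9.2
ee_pos: [0.6301, -0.0413, 0.0013]
tool_rot: [0.141, 0.693, 0.141, -0.693]
wrist_force: [0.9, 0.5, 0.5]
width: 0.0549
```

Run:
```python
from h import *
go([.6300,-.0419,.0],113.1)
```

```text
t 9.2 pos [630.1 -41.3   1.3] jawyaw -66.92 down [ 2.e-04  0.e+00 -1.e+00] w 54.9 F [0.9 0.5 0.5] q1,q7 [-0.02 -1.07]
slide cm [0.13 0.05 0.03]
 turn 0 [ 3.1412e+00 -1.0000e-04  3.0000e-04]
 turn 180 [-0.0003 -0.0002 -0.0001]
```

Down another 2 mm at most, open, and rise.

Request:
drive_tool(jaw=[5,5,8.5,8.5,8.5,8.5,8.5,8.5], slide=[[0.2,0.03,0.02],[0.2,0.03,0.02],[0.1,0.03,0.02],[0.1,0.03,0.02],[0.1,0.03,0.02],[0.1,0.03,0.02],[0.1,0.03,0.02],[0.1,0.03,0.02]], turn=[[0,0,0],[0,0,0],[0,0,0],[0,0,0],[0,0,0],[0,0,0],[0,0,0],[0,0,0]])

```text
time: 9.87
ee_pos: [0.6299, -0.0417, 0.0002]
tool_rot: [-0.141, -0.693, -0.141, 0.693]
wrist_force: [-0.2, 0.6, -0.5]
width: 0.0852
```

Request:
drive_tool(jaw=[8.5,8.5,8.5,8.5,8.5,8.5], slide=[[-3,0,0],[-7,0,0],[-11,0,0],[-14,0,0],[-14,0,0],[-14,0,0]], turn=[[0,0,0],[0,0,0],[0,0,0],[0,0,0],[0,0,0],[0,0,0]])

```text
time: 10.37
ee_pos: [0.6314, -0.0418, 0.1424]
tool_rot: [0.142, 0.694, 0.141, -0.691]
wrist_force: [-0.5, 0.4, -1.6]
width: 0.0852
```

Run:
```python
from h import *
import pickle
s=snap('wrist','w11.png');s2=snap('scene');pickle.dump((s,s2,sense()),open('w11.pkl','wb'))
go([.484,-.1730,.12],113.1)
cv2.imwrite('pics/w11b.png',cv2.resize(s2['color'][170:270,260:380],None,fx=5,fy=5,interpolation=cv2.INTER_CUBIC)[:,:,::-1])
```

```text
t 10.47 pos [629.  -41.6 139.3] jawyaw -66.92 down [-1.8e-03  2.0e-04 -1.0e+00] w 84.9 F [ 0.6 -0.3  0.4] q1,q7 [-0.03 -1.08]
slide cm [ 1.96  6.41 18.49]
 turn 0 [ 3.1413e+00  1.3000e-03 -2.5000e-03]
 turn 180 [-0.0003  0.0016  0.0009]
```

View pics/w11.png

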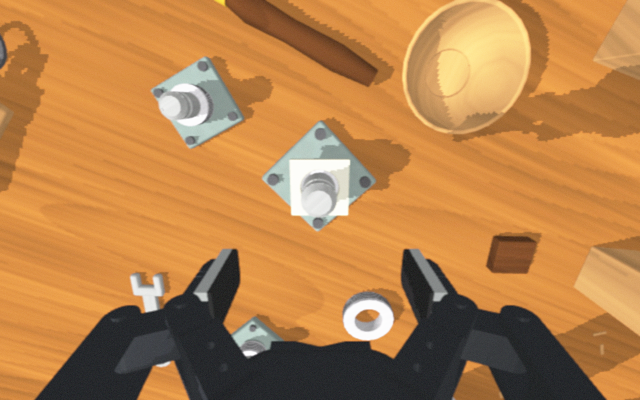

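View pics/w11b.png

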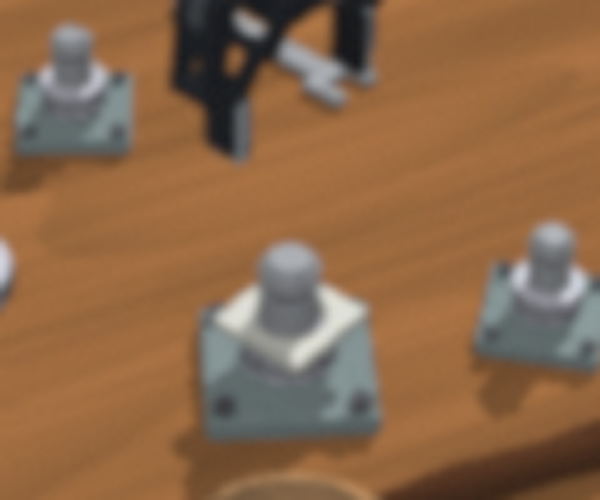

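Request:
drive_tool(jaw=[8.5,8.5,8.5,8.5,8.5,8.5,8.5,8.5], slide=[[0,1.3,3.7],[0,2.6,7.4],[0,3.9,11.2],[0,5.2,15],[0,6.4,18.5],[1,6.4,18.5],[1.9,6.4,18.5],[1.9,6.4,18.5]], turn=[[0,0.002,0],[0,0.002,0],[0,0.002,0],[0,0.002,0],[0,0.002,0],[0,0.002,0],[0,0.002,0],[0,0.002,0]])

```text
time: 11.13
ee_pos: [0.4833, -0.1721, 0.1186]
tool_rot: [-0.14, -0.692, -0.143, 0.694]
wrist_force: [-0.6, 0.5, -0.0]
width: 0.085
```

Run:
```python
from h import *
import pickle
s=snap('wrist','w12.png');pickle.dump((s,sense()),open('w12.pkl','wb'))
print(proj(s,[.484,-.173,.018]))
hsv=cv2.cvtColor(s['color'],cv2.COLOR_RGB2HSV)
w=((hsv[...,1]<40)&(hsv[...,2]>200)).astype(np.uint8)
u=proj(s,[.484,-.173,.018]).astype(int)
P=plane(s,blob(w,(u[0]-45,u[1]-45,u[0]+45,u[1]+40)),.018)*1000;print(cv2.minEnclosingCircle(P),cv2.fitEllipse(P))
go([.484,-.173,.02],113.1)
```

```text
[320.87326271 185.01762266]
((484.3985595703125, -171.99176025390625), 31.6704044342041) ((484.31793212890625, -172.01609802246094), (61.68833923339844, 62.321693420410156), 16.316320419311523)
t 11.18 pos [ 484.3 -171.6  119.3] jawyaw -66.84 down [-0.0014  0.0027 -1.    ] w 84.9 F [-0.6  0.1  0.4] q1,q7 [ 0.25 -0.82]
slide cm [9.93 0.14 0.08]
 turn 0 [-3.1406e+00 -4.7000e-03  3.0000e-04]
 turn 180 [0.001  0.0002 0.003 ]
```

View pics/w12.png

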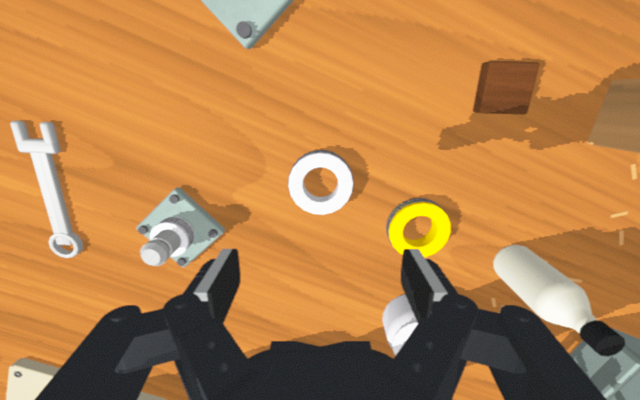

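Request:
drive_tool(jaw=[8.5,8.5,8.5,8.5,8.5,8.5,8.5], slide=[[3,0.07,0.06],[6,0.07,0.06],[9,0.07,0.06],[12,0.07,0.06],[13.5,0.07,0.06],[13.5,0.07,0.06],[13.5,0.07,0.06]], turn=[[0,0,0.002],[0,0,0.002],[0,0,0.002],[0,0,0.002],[0,0,0.002],[0,0,0.002],[0,0,0.002]])

```text
time: 11.77
ee_pos: [0.4851, -0.1725, -0.0147]
tool_rot: [0.142, 0.693, 0.142, -0.692]
wrist_force: [0.6, -0.1, 0.8]
width: 0.0852
```

Run:
```python
from h import *
import pickle
s=snap('wrist','w13.png');pickle.dump((s,sense()),open('w13.pkl','wb'))
go([.4843,-.1721,-.029],113.1)
hsv=cv2.cvtColor(s['color'],cv2.COLOR_RGB2HSV)
w=((hsv[...,1]<40)&(hsv[...,2]>200)).astype(np.uint8)
P=plane(s,blob(w,(240,190,400,340)),.018)*1000;print(cv2.minEnclosingCircle(P),cv2.fitEllipse(P))
```

```text
t 11.82 pos [ 485.8 -173.   -13.7] jawyaw -66.83 down [ 3.1e-03 -7.0e-04 -1.0e+00] w 85.0 F [ 0.4  0.3 -0.5] q1,q7 [ 0.27 -0.8 ]
slide cm [ 1.53 -0.14  0.1 ]
 turn 0 [-3.1403e+00  3.0000e-03 -4.0000e-03]
 turn 180 [ 0.0013 -0.0025 -0.0019]
((484.669677734375, -172.09579467773438), 31.413488388061523) ((484.4039306640625, -172.18138122558594), (61.229434967041016, 61.748661041259766), 143.102294921875)
```

View pics/w13.png

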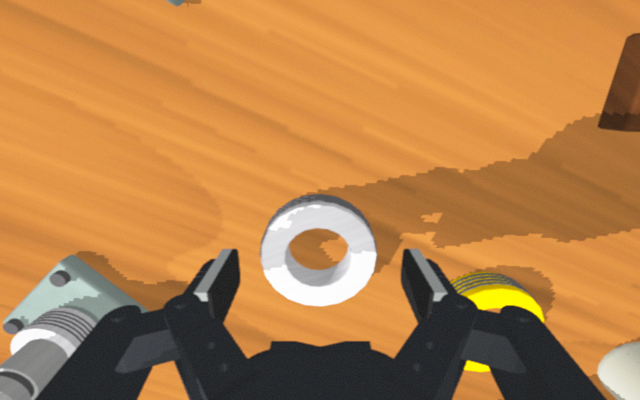

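Request:
drive_tool(jaw=[8.5,8.5,8.5,5.5,5.5,5.5,5.5,5.5,5.5,5.5], slide=[[0.8,-0.1,0.1],[1.4,-0.1,0.1],[1.4,-0.1,0.1],[1.4,-0.1,0.1],[1.4,-0.1,0.1],[1.4,-0.1,0.1],[1.4,-0.1,0.1],[1.4,-0.1,0.1],[1.4,-0.1,0.1],[1.4,-0.1,0.1]], turn=[[0,-0.002,-0.002],[0,-0.002,-0.002],[0,-0.002,-0.002],[0,-0.002,-0.002],[0,-0.002,-0.002],[0,-0.002,-0.002],[0,-0.002,-0.002],[0,-0.002,-0.002],[0,-0.002,-0.002],[0,-0.002,-0.002]], grip_force=40)

```text
time: 12.65
ee_pos: [0.4837, -0.1733, -0.027]
tool_rot: [0.142, 0.693, 0.141, -0.693]
wrist_force: [-1.9, 1.1, 6.2]
width: 0.0617
```

Request:
drive_tool(jaw=[5.5,5.5,5.5,5.5,5.5,5.5], slide=[[-3,0,0],[-7,0,0],[-11,0,0],[-13,0,0],[-13,0,0],[-13,0,0]], turn=[[0,0,0],[0,0,0],[0,0,0],[0,0,0],[0,0,0],[0,0,0]])

```text
time: 13.15
ee_pos: [0.4843, -0.1736, 0.1035]
tool_rot: [0.142, 0.694, 0.141, -0.692]
wrist_force: [-0.3, 0.1, -2.0]
width: 0.0616
```

Run:
```python
from h import *
import pickle
s=snap('wrist','w14.png');pickle.dump((s,sense()),open('w14.pkl','wb'))
go([.6285,-.0419,.1],113.1)
```

```text
t 13.2 pos [ 483.2 -173.2  102.2] jawyaw -66.92 down [ 1.e-04  1.e-04 -1.e+00] w 61.6 F [-0.5  0.3 -1.2] q1,q7 [ 0.25 -0.81]
slide cm [  0.22  -6.38 -18.51]
 turn 0 [3.1412e+00 1.0000e-04 1.0000e-04]
 turn 180 [-0.0004 -0.0001  0.    ]
```

View pics/w14.png

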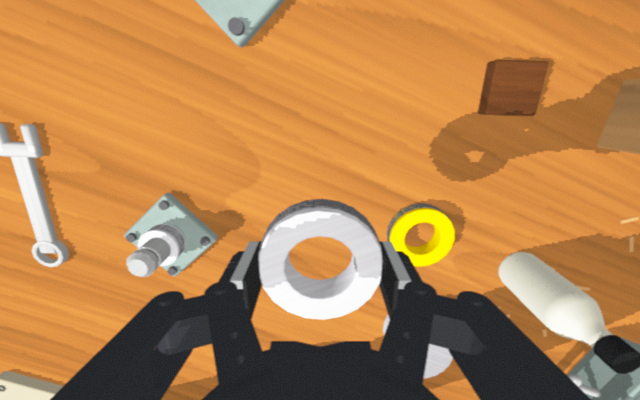

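```bash
cat >> h.py <<'E'
def pul(s,d,box=(255,196,390,325)):
    M,p=campose(s);f=4
    up=cv2.resize(s['color'],None,fx=f,fy=f,interpolation=cv2.INTER_CUBIC);hsv=cv2.cvtColor(up,cv2.COLOR_RGB2HSV)
    w=((hsv[...,1]<45)&(hsv[...,2]>190)).astype(np.uint8)
    c=(blob(w,[k*f for k in box])+.5)/f-.5
    return c.reshape(-1,2),tplane(s,c,d,M,p)
E
python3 - <<'E'
from h import *
import pickle
s,_=pickle.load(open('w14.pkl','rb'))
for d in(.042,.046,.05):
    c,P=pul(s,d);print(d,cv2.fitEllipse(P),cv2.minEnclosingCircle(P),c.min(0),c.max(0))
E
```

```text
0.042 ((0.4866407513618469, 0.6286097168922424), (62.66606903076172, 63.730796813964844), 166.993896484375) ((0.3301212191581726, 0.46970364451408386), 32.20830154418945) [259.125 210.125] [380.875 318.875]
0.046 ((0.49026429653167725, -2.002749443054199), (60.66315841674805, 61.6938591003418), 166.993896484375) ((0.3387427031993866, -2.15657114982605), 31.17887306213379) [259.125 210.125] [380.875 318.875]
0.05 ((0.4938870370388031, -4.634106636047363), (58.660247802734375, 59.656917572021484), 166.99391174316406) ((0.347371906042099, -4.782853126525879), 30.149446487426758) [259.125 210.125] [380.875 318.875]
```

Request:
drive_tool(jaw=[5.5,5.5,5.5,5.5,5.5,5.5,5.5,5.5,5.5], slide=[[0,-1.3,-3.7],[0,-2.6,-7.4],[0,-3.9,-11.2],[0,-5.2,-15],[0,-6.2,-17.8],[0,-6.4,-18.5],[0,-6.4,-18.5],[0,-6.4,-18.5],[0,-6.4,-18.5]], turn=[[0,0,0],[0,0,0],[0,0,0],[0,0,0],[0,0,0],[0,0,0],[0,0,0],[0,0,0],[0,0,0]])

```text
time: 13.95
ee_pos: [0.6264, -0.0441, 0.1009]
tool_rot: [-0.141, -0.692, -0.14, 0.694]
wrist_force: [-0.4, -0.3, -1.6]
width: 0.0612
```

Run:
```python
from h import *
import pickle
s=snap('wrist','w15.png');pickle.dump((s,sense()),open('w15.pkl','wb'))
go([.6298,-.0419,.06],113.1)
```

```text
t 14.0 pos [626.7 -44.2 101.4] jawyaw -67.08 down [-0.0028 -0.0012 -1.    ] w 61.7 F [ 0.1  0.1 -0.9] q1,q7 [-0.03 -1.06]
slide cm [ 4.13 -0.09 -0.39]
 turn 0 [ 3.1385  0.     -0.0048]
 turn 180 [-0.0031  0.0031  0.    ]
```

View pics/w15.png

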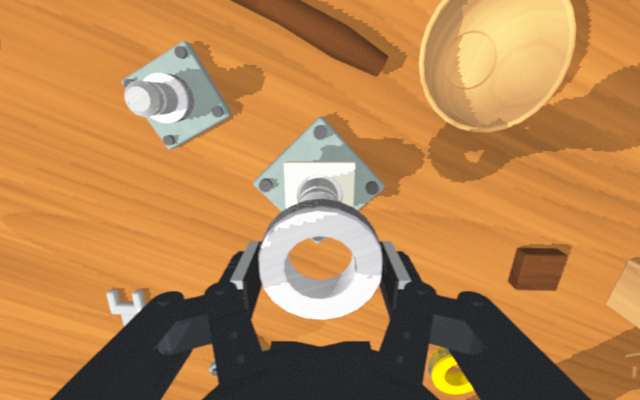

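Request:
drive_tool(jaw=[5.5,5.5,5.5,5.5,5.5,5.5], slide=[[1.3,-0.09,-0.25],[2.5,-0.09,-0.25],[3.7,-0.09,-0.25],[3.7,-0.09,-0.25],[3.7,-0.09,-0.25],[3.7,-0.09,-0.25]], turn=[[-0.003,0.003,0],[-0.003,0.003,0],[-0.003,0.003,0],[-0.003,0.003,0],[-0.003,0.003,0],[-0.003,0.003,0]])

```text
time: 14.5
ee_pos: [0.6306, -0.0405, 0.0652]
tool_rot: [0.142, 0.694, 0.142, -0.692]
wrist_force: [-0.3, 0.7, -1.1]
width: 0.0613
```

Run:
```python
from h import *
import pickle
s=snap('wrist','w16.png');s2=snap('scene');pickle.dump((s,s2,sense()),open('w16.pkl','wb'))
go([.6285,-.0424,.06],113.1);print(campose(s)[1])
cv2.imwrite('pics/w16a.png',cv2.resize(s['color'][195:335,240:400],None,fx=4,fy=4,interpolation=cv2.INTER_CUBIC)[:,:,::-1])
```

```text
t 14.6 pos [631.1 -40.3  65.8] jawyaw -66.76 down [ 0.0039  0.0011 -1.    ] w 61.4 F [ 0.3  0.8 -1.3] q1,q7 [-0.03 -1.06]
slide cm [0.58 0.09 0.32]
 turn 0 [-3.1392e+00  8.0000e-04 -6.3000e-03]
 turn 180 [ 0.0024 -0.004  -0.0005]
[ 0.63065926 -0.04060459  0.06549591]
```

View pics/w16a.png

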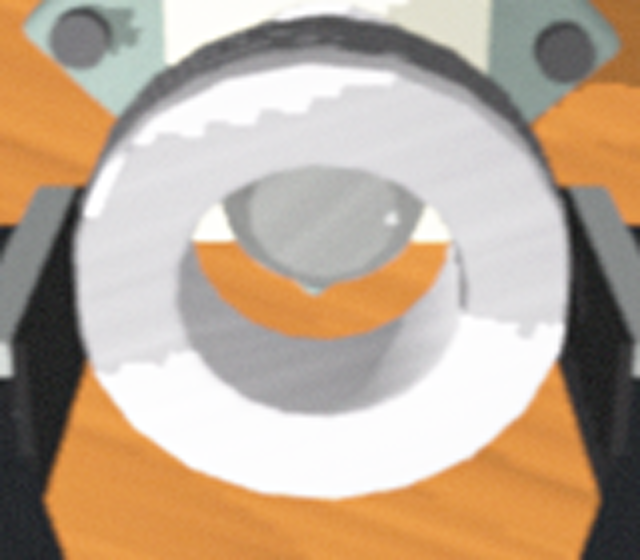

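Run:
```python
from h import *
import pickle
s,_,_=pickle.load(open('w16.pkl','rb'));M,p=campose(s)
f=lambda q:np.array(q)/4.+[240,195]-.4
for d in(.042,.044,.046,.048):
    T=tplane(s,f([[178,285],[466,285],[322,165],[322,415],[76,265],[570,265],[322,62],[322,498]]),d,M,p)
    print(d,'hole',T[:2].round(1).tolist(),T[2:4,1],'outer',T[4:6,0],T[6:,1])
dd=p[2]-.085
T=tplane(s,f([[248,215],[400,215],[322,281]]),-dd,M,p) if 0 else tplane(s,f([[246,215],[402,215],[322,281],[226,215],[420,215]]),.085-p[2],M,p)
print('shaft',T.round(1).tolist())
for q in f([[322,215]]): pass
```

```text
0.042 hole [[-17.700000762939453, -0.800000011920929], [18.899999618530273, -0.800000011920929]] [-17.739328  19.041498] outer [-30.408396  31.868248] [-31.27945   32.665073]
0.044 hole [[-17.399999618530273, -2.0999999046325684], [18.600000381469727, -2.0999999046325684]] [-18.761473  17.431566] outer [-29.912857  31.368557] [-32.085213  30.837425]
0.046 hole [[-17.100000381469727, -3.4000000953674316], [18.299999237060547, -3.4000000953674316]] [-19.783617  15.821634] outer [-29.417316  30.868864] [-32.890972  29.009777]
0.048 hole [[-16.799999237060547, -4.699999809265137], [18.0, -4.699999809265137]] [-20.805761  14.211702] outer [-28.921778  30.369171] [-33.696735  27.182129]
shaft [[-10.5, 1.899999976158142], [12.300000190734863, 1.899999976158142], [0.6000000238418579, 13.0], [-13.399999618530273, 1.899999976158142], [14.899999618530273, 1.899999976158142]]
```

Request:
drive_tool(jaw=[5.5,5.5,5.5,5.5,5.5,5.5,5.5,5.5], slide=[[0,0.02,0.23],[0,0.02,0.23],[0,0.02,0.23],[0.8,0.02,0.23],[1.6,0.02,0.23],[2.4,0.02,0.23],[2.4,0.02,0.23],[2.4,0.02,0.23]], turn=[[0,-0.004,0],[0,-0.004,0],[0,-0.004,0],[0,-0.004,0],[0,-0.004,0],[0,-0.004,0],[0,-0.004,0],[0,-0.004,0]])

```text
time: 15.27
ee_pos: [0.6278, -0.0411, 0.04]
tool_rot: [-0.142, -0.692, -0.143, 0.694]
wrist_force: [-0.0, -0.2, -1.4]
width: 0.0616
```

Run:
```python
from h import *
import pickle
s=snap('wrist','w17.png');s2=snap('scene');pickle.dump((s,s2,sense()),open('w17.pkl','wb'))
go([.6288,-.0420,.021],113.1);print(campose(s)[1])
cv2.imwrite('pics/w17a.png',cv2.resize(s['color'][195:335,240:400],None,fx=4,fy=4,interpolation=cv2.INTER_CUBIC)[:,:,::-1])
cv2.imwrite('pics/w17b.png',cv2.resize(s2['color'][170:270,260:380],None,fx=5,fy=5,interpolation=cv2.INTER_CUBIC)[:,:,::-1])
```

```text
t 15.37 pos [628.7 -41.2  41. ] jawyaw -66.75 down [-1.e-03 -5.e-04 -1.e+00] w 61.5 F [ 0.2  0.5 -0.5] q1,q7 [-0.03 -1.06]
slide cm [2.   0.07 0.02]
 turn 0 [-3.139e+00  1.000e-04  1.700e-03]
 turn 180 [ 0.0025  0.0011 -0.    ]
[ 0.62785947 -0.04122394  0.04026144]
```

View pics/w17a.png

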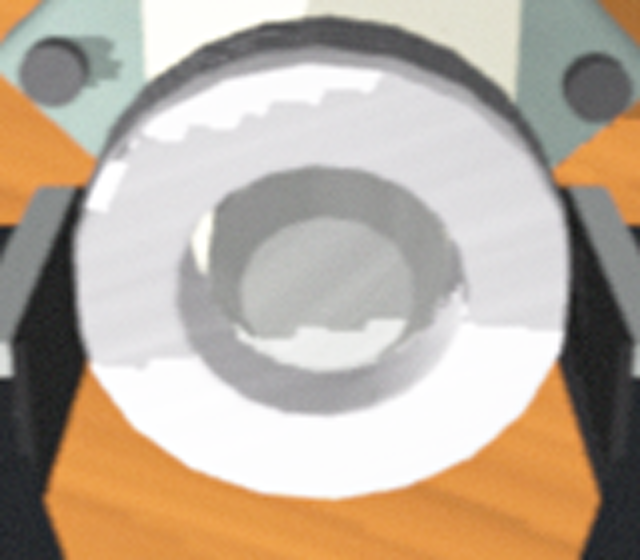

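View pics/w17b.png

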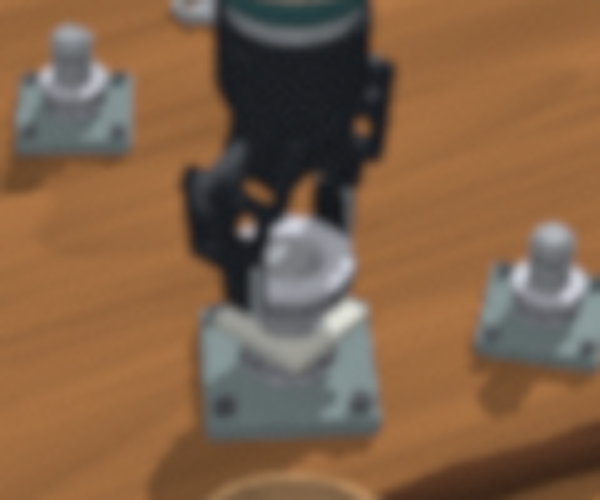

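Pulley on the shaft and centred (face centre (326,292) against hole centre (322,290) in the crop). Lowering.

Request:
drive_tool(jaw=[5.5,5.5,5.5,5.5,5.5,5.5,5.5], slide=[[0.5,0.05,0.02],[1,0.05,0.02],[1.5,0.05,0.02],[1.8,0.05,0.02],[1.8,0.05,0.02],[1.8,0.05,0.02],[1.8,0.05,0.02]], turn=[[0,0.001,0],[0,0.001,0],[0,0.001,0],[0,0.001,0],[0,0.001,0],[0,0.001,0],[0,0.001,0]])

```text
time: 15.95
ee_pos: [0.6288, -0.0417, 0.0232]
tool_rot: [0.142, 0.693, 0.142, -0.693]
wrist_force: [-0.7, 0.8, -1.8]
width: 0.0616
```

Run:
```python
from h import *
import pickle
s=snap('wrist','w18.png');s2=snap('scene');pickle.dump((s,s2,sense()),open('w18.pkl','wb'))
go([.6288,-.0420,.021],113.1);print(campose(s)[1])
cv2.imwrite('pics/w18a.png',cv2.resize(s['color'][195:335,240:400],None,fx=4,fy=4,interpolation=cv2.INTER_CUBIC)[:,:,::-1])
cv2.imwrite('pics/w18b.png',cv2.resize(s2['color'][170:270,260:380],None,fx=5,fy=5,interpolation=cv2.INTER_CUBIC)[:,:,::-1])
```

```text
t 16.05 pos [628.9 -41.7  23.5] jawyaw -66.75 down [ 5.e-04 -0.e+00 -1.e+00] w 61.8 F [-1.2 -0.6 -1.1] q1,q7 [-0.03 -1.05]
slide cm [0.25 0.02 0.02]
 turn 0 [-3.139e+00  3.000e-04 -7.000e-04]
 turn 180 [ 0.0026 -0.0005 -0.0002]
[ 0.62885097 -0.04184019  0.02349599]
```

View pics/w18a.png

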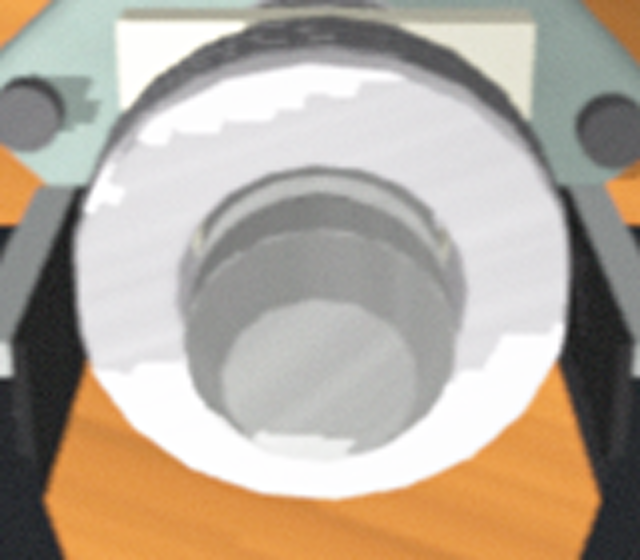

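View pics/w18b.png

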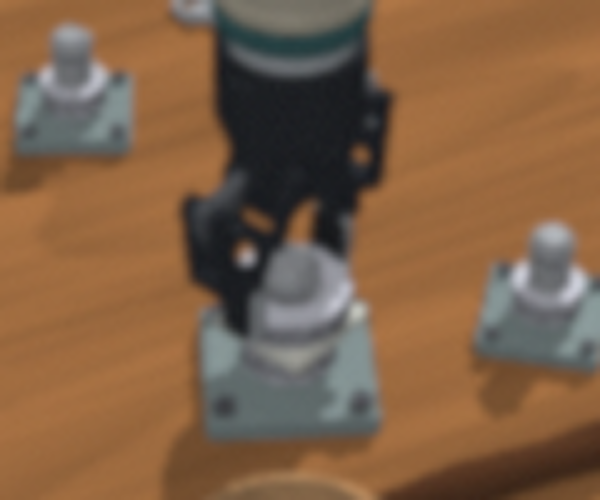

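Request:
drive_tool(jaw=[5.5,5.5,5.5,5.5], slide=[[0.2,0.02,0.02],[0.3,0.02,0.02],[0.3,0.02,0.02],[0.3,0.02,0.02]], turn=[[0,0,0],[0,0,0],[0,0,0],[0,0,0]])

```text
time: 16.38
ee_pos: [0.6289, -0.042, 0.0211]
tool_rot: [0.143, 0.693, 0.142, -0.692]
wrist_force: [-0.9, 1.0, 5.5]
width: 0.0615
```

Request:
drive_tool(jaw=[8.5,8.5,8.5,8.5,8.5,8.5], slide=[[0,0,0],[0,0,0],[0,0,0],[0,0,0],[0,0,0],[0,0,0]], turn=[[0,0,0],[0,0,0],[0,0,0],[0,0,0],[0,0,0],[0,0,0]])

```text
time: 16.88
ee_pos: [0.6284, -0.042, 0.0201]
tool_rot: [-0.142, -0.693, -0.143, 0.693]
wrist_force: [-0.4, 0.3, -0.3]
width: 0.085
```

Request:
drive_tool(jaw=[8.5,8.5,8.5,8.5,8.5,8.5], slide=[[-3,0,0],[-7,0,0],[-11,0,0],[-15,0,0],[-17,0,0],[-17,0,0]], turn=[[0,0,0],[0,0,0],[0,0,0],[0,0,0],[0,0,0],[0,0,0]])

```text
time: 17.38
ee_pos: [0.6322, -0.0424, 0.1962]
tool_rot: [0.143, 0.696, 0.141, -0.689]
wrist_force: [1.0, 0.3, 0.5]
width: 0.0851
```

Run:
```python
from h import *
import pickle
s=snap('wrist','w19.png');s2=snap('scene');pickle.dump((s,s2,sense()),open('w19.pkl','wb'))
cv2.imwrite('pics/w19b.png',cv2.resize(s2['color'][170:270,260:380],None,fx=5,fy=5,interpolation=cv2.INTER_CUBIC)[:,:,::-1])
go([.495,.334,.2],18.35)
```

```text
t 17.48 pos [628.8 -42.  190.9] jawyaw -66.75 down [ 0.0016  0.     -1.    ] w 84.9 F [-0.4  0.2  0.2] q1,q7 [-0.04 -1.07]
slide cm [ -0.93 -39.83  -2.55]
 turn 0 [-1.4853e+00 -7.0000e-04 -1.6000e-03]
 turn 180 [ 1.6563e+00 -1.6000e-03  7.0000e-04]
```

View pics/w19.png

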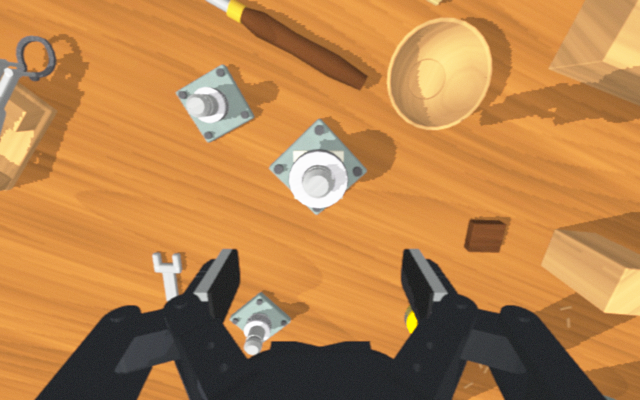

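View pics/w19b.png

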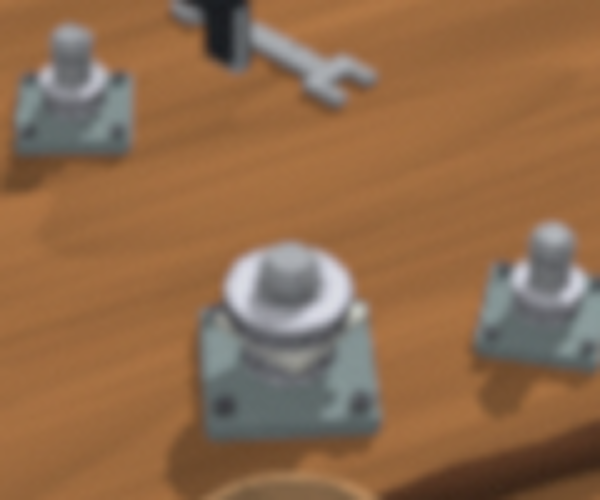

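Run:
```python
from h import *
import pickle
S=pickle.load(open('s0.pkl','rb'));s=S['top']
for z0 in(.034,.037,.040):
    c=ray(s,219.0,173.4,z0+.002);b=ray(s,206.9,197.5,z0+.006)
    d=(c-b)[:2];n=np.linalg.norm(d);print(z0,c,b,n,np.degrees(np.arctan2(d[1],d[0])),'handles',b[:2]-d/n*.05)
# axis from handles
for (u,v) in([208.34,225.0],[191.43,219.76]): print(ray(s,u,v,.064))
```

```text
0.034 [0.62303535 0.29085573 0.036     ] [0.55871157 0.32207197 0.04      ] 0.07149826670803176 -25.887238028731172 handles [0.51372882 0.34390204]
0.037 [0.62270467 0.29012035 0.039     ] [0.55855427 0.32124921 0.043     ] 0.07130413865788421 -25.884894537619445 handles [0.51357063 0.34307744]
0.04 [0.622374   0.28938497 0.042     ] [0.55839697 0.32042645 0.046     ] 0.07111001072767573 -25.882538251200373 handles [0.51341243 0.34225283]
[0.48606823 0.31167981 0.064     ]
[0.50025347 0.35553143 0.064     ]
```

Request:
drive_tool(jaw=[8.5,8.5,8.5,8.5,8.5,8.5,8.5,8.5,8.5,8.5], slide=[[-0.9,-3.5,-0.2],[-0.9,-7,-0.5],[-0.9,-10.5,-0.8],[-0.9,-14,-1],[-0.9,-17.5,-1.2],[-0.9,-21,-1.4],[-0.9,-24.5,-1.6],[-0.9,-28,-1.8],[-0.9,-31.5,-2],[-0.9,-35,-2.2]], turn=[[0.08,0,0],[0.16,0,0],[0.24,0,0],[0.32,0,0],[0.4,0,0],[0.48,0,0],[0.56,0,0],[0.64,0,0],[0.72,0,0],[0.726,0,0]])

```text
time: 18.32
ee_pos: [0.5084, 0.2891, 0.197]
tool_rot: [0.113, -0.697, 0.115, 0.699]
wrist_force: [0.4, 0.8, 0.0]
width: 0.0847
```

Run:
```python
from h import *
go([.490,.337,.16],71.65)
```

```text
t 18.32 pos [508.4 289.1 197. ] jawyaw -108.54 down [-0.0032 -0.0027 -1.    ] w 84.7 F [0.4 0.8 0. ] q1,q7 [-0.77 -2.25]
slide cm [ 3.69 -3.97  3.26]
 turn 0 [ 3.1382 -0.0057 -0.0035]
 turn 180 [-0.0033  0.0022 -0.0036]
```

Request:
drive_tool(jaw=[8.5,8.5,8.5,8.5,8.5], slide=[[1,-3,2],[3,-4.2,1.3],[3.5,-4.2,1.3],[3.5,-4.2,1.3],[3.5,-4.2,1.3]], turn=[[0,0.002,-0.003],[0,0.002,-0.003],[0,0.002,-0.003],[0,0.002,-0.003],[0,0.002,-0.003]])

```text
time: 18.73
ee_pos: [0.5109, 0.3301, 0.1629]
tool_rot: [-0.113, 0.698, -0.114, -0.698]
wrist_force: [0.5, 0.0, 1.0]
width: 0.085
```

Run:
```python
from h import *
import pickle
s=snap('wrist','w20.png');s2=snap('scene');pickle.dump((s,s2,sense()),open('w20.pkl','wb'))
go([.51,.336,.16],71.65)
```

```text
t 18.83 pos [512.  330.4 164.4] jawyaw -108.49 down [ 0.003   0.0013 -1.    ] w 84.9 F [0.1 0.2 0.1] q1,q7 [-0.81 -2.3 ]
slide cm [ 0.44 -0.46  0.36]
 turn 0 [3.1391 0.0035 0.0038]
 turn 180 [-0.0025 -0.0024  0.0022]
```

View pics/w20.png

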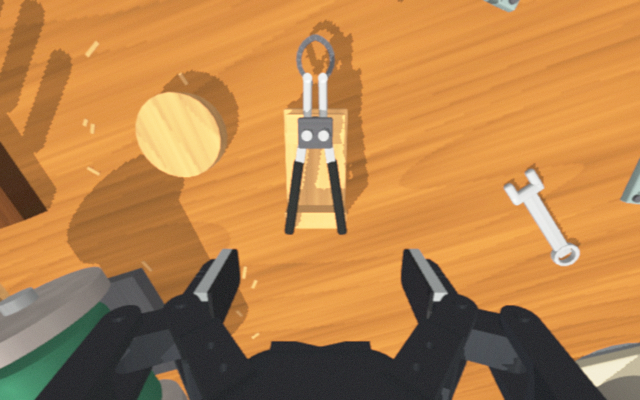

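Run:
```python
from h import *
import pickle
s,s2,_=pickle.load(open('w20.pkl','rb'));M,p=campose(s)
cv2.imwrite('pics/w20a.png',cv2.resize(s['color'][25:245,260:370],None,fx=2.7,fy=2.7,interpolation=cv2.INTER_CUBIC)[:,:,::-1])
cv2.imwrite('pics/w20s.png',cv2.resize(s2['color'][140:230,370:460],None,fx=6,fy=6,interpolation=cv2.INTER_CUBIC)[:,:,::-1])
hsv=cv2.cvtColor(s['color'],cv2.COLOR_RGB2HSV)
dk=(hsv[...,2]<60).astype(np.uint8);m=np.zeros_like(dk);m[150:245,270:360]=dk[150:245,270:360]
cs,_=cv2.findContours(m,cv2.RETR_EXTERNAL,cv2.CHAIN_APPROX_NONE)
for c in cs:
    if cv2.contourArea(c)>60:
        print(cv2.minAreaRect(c), cv2.minAreaRect(plane(s,c,.071)*1000))
for z0 in(.034,.037,.040):
    c=ray(s,315.5,56,z0+.002);a=ray(s,307.,136,z0+.006);b=ray(s,323.5,136,z0+.006);m=(a+b)/2;d=(c-m)[:2]
    print(z0,c[:2],m[:2],np.linalg.norm(a-b),np.linalg.norm(d),np.degrees(np.arctan2(d[1],d[0])))
```

```text
((336.859375, 197.39608764648438), (70.56061553955078, 7.120341777801514), 81.46923065185547) ((495.61187744140625, 317.0076599121094), (6.911221504211426, 72.44741821289062), 80.52140045166016)
((293.5040588378906, 197.63693237304688), (7.296113014221191, 71.0245132446289), 7.765166282653809) ((508.71209716796875, 357.299072265625), (7.050904750823975, 73.04444122314453), 62.33307647705078)
0.034 [0.62539336 0.29563634] [0.55565425 0.31948207] 0.016633888261999703 0.0737031968575211 -18.876979488295422
0.037 [0.62501873 0.295713  ] [0.55599502 0.31931341] 0.0164620242273452 0.07294690849860284 -18.87645288581043
0.04 [0.6246441  0.29578966] [0.55633579 0.31914475] 0.016290160192690646 0.07219062014597565 -18.87591524966685
```

View pics/w20a.png

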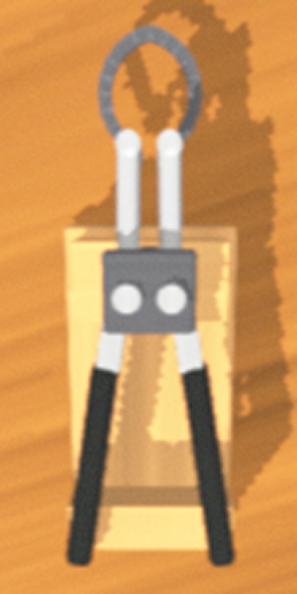

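View pics/w20s.png

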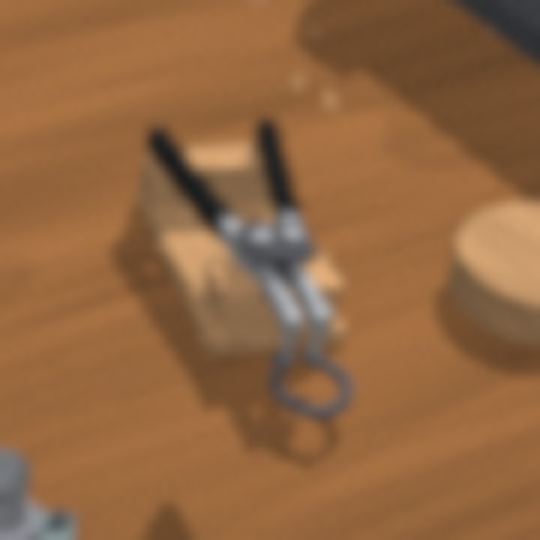

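Run:
```python
from h import *
import pickle
s,s2,_=pickle.load(open('w20.pkl','rb'));t=pickle.load(open('s0.pkl','rb'))['top']
g=lambda u,v:np.array([u/6+370-.4,v/6+140-.4])
w=lambda u,v:np.array([u/2.7+260-.3,v/2.7+25-.3])
print('clip',tri(s,w(151,86),s2,g(312,388)), tri(s,w(151,86),t,[219.0,173.4]))
print('handle end L',tri(s,w(78,560),s2,g(268,122)));print('handle end R',tri(s,w(222,560),s2,g(155,128)))
print('pivots mid', tri(s,w(149,298),t,[206.9,197.5]))
for z0 in(.012,.014,.016):
    c=ray(s,315.5,56,z0+.002);a=ray(s,307.,136,z0+.03);b=ray(s,323.5,136,z0+.03);m=(a+b)/2;d=(c-m)[:2]
    print(z0,c[:2],m[:2],np.linalg.norm(a-b),np.linalg.norm(d),np.degrees(np.arctan2(d[1],d[0])))
```

```text
clip (array([0.62860766, 0.29626839, 0.01304886]), array([-1.37653559, -0.49193176, -0.16563437, -0.0168646 ])) (array([0.62567091, 0.29508772, 0.01892354]), array([ 0.57932389,  1.3567974 , -0.01710878, -0.27567653]))
handle end L (array([0.46624444, 0.38342264, 0.04188156]), array([-1.78503678, -0.91745211, -0.22091585, -0.06599275]))
handle end R (array([0.44763316, 0.32560124, 0.04410673]), array([-0.70863082, -0.52640627, -0.08926819, -0.05173299]))
pivots mid (array([0.55804553, 0.31879817, 0.0520317 ]), array([ 0.03085976, -0.0922408 , -0.00988027,  0.01350426]))
0.012 [0.62814061 0.29507416] [0.55588143 0.31936963] 0.01651931223889666 0.07623423703860732 -18.58402514003684
0.014 [0.62789086 0.29512526] [0.55610861 0.31925719] 0.016404736215793705 0.07573005373355159 -18.58173656804343
0.016 [0.62764111 0.29517637] [0.55633579 0.31914475] 0.016290160192690646 0.075225870550939 -18.579417318846968
```

Run:
```python
from h import *
go([.5115,.3342,.035],71.5)
```

```text
t 18.83 pos [512.  330.4 164.4] jawyaw -108.49 down [ 0.003   0.0013 -1.    ] w 84.9 F [0.1 0.2 0.1] q1,q7 [-0.81 -2.3 ]
slide cm [12.94 -0.31  0.2 ]
 turn 0 [-3.1415 -0.0035 -0.0038]
 turn 180 [ 0.0001 -0.0024  0.0022]
```

Request:
drive_tool(jaw=[8.5,8.5,8.5,8.5,8.5,8.5,8.5], slide=[[3,-0.3,0.2],[6,-0.3,0.2],[9,-0.3,0.2],[12,-0.3,0.2],[12.9,-0.3,0.2],[12.9,-0.3,0.2],[12.9,-0.3,0.2]], turn=[[0,-0.002,0.002],[0,-0.002,0.002],[0,-0.002,0.002],[0,-0.002,0.002],[0,-0.002,0.002],[0,-0.002,0.002],[0,-0.002,0.002]])

```text
time: 19.42
ee_pos: [0.5119, 0.3355, 0.0363]
tool_rot: [-0.114, 0.698, -0.113, -0.698]
wrist_force: [0.7, -0.3, 0.1]
width: 0.0849
```

Run:
```python
from h import *
import pickle
s=snap('wrist','w21.png');s2=snap('scene');pickle.dump((s,s2,sense()),open('w21.pkl','wb'))
go([.5115,.3342,-.006],71.5);print(campose(s)[1])
cv2.imwrite('pics/w21s.png',cv2.resize(s2['color'][120:230,360:460],None,fx=5,fy=5,interpolation=cv2.INTER_CUBIC)[:,:,::-1])
```

```text
t 19.52 pos [512.6 336.5  37.4] jawyaw -108.38 down [ 0.0036  0.0029 -1.    ] w 85.3 F [-0.   0.   0.3] q1,q7 [-0.77 -2.25]
slide cm [4.34 0.27 0.04]
 turn 0 [-3.1395 -0.0061 -0.0039]
 turn 180 [ 0.0021 -0.0025  0.0039]
[0.51239065 0.33510803 0.03658256]
```

View pics/w21.png

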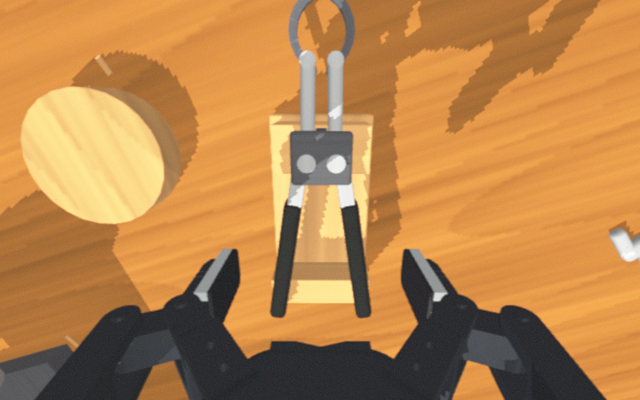

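View pics/w21s.png

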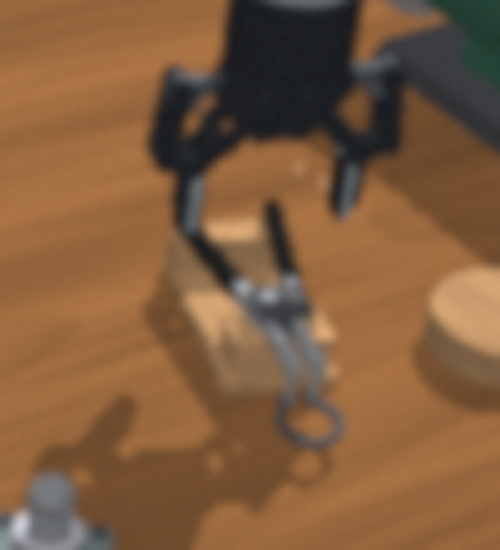

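Run:
```python
from h import *
import pickle
s,s2,_=pickle.load(open('w21.pkl','rb'));M,p=campose(s)
for z in(.045,.050,.055):
    a=ray(s,306,163,z);b=ray(s,336,163,z);m=(a+b)/2;print(z,m,np.linalg.norm(a-b),(M.T@(m-p)))
a=ray(s,277,315,.046);b=ray(s,362.5,315,.046);print('handle ends',a,b,M.T@(a-p),M.T@(b-p))
a=ray(s,293,207,.046);b=ray(s,348,207,.046);print('handle starts',M.T@(a-p),M.T@(b-p))
print('clip top z17.7', [M.T@(ray(s,u,v,.0165)-p) for u,v in((291,30),(354,30))])
```

```text
0.045 [0.5561894  0.31933398 0.045     ] 0.017046429872408276 [-0.00839231  0.00111439 -0.04654387]
0.05 [0.55723738 0.31898671 0.05      ] 0.016509635859271583 [-0.01339161  0.00109819 -0.04765094]
0.055 [0.55828535 0.31863945 0.055     ] 0.015972841846134813 [-0.01839091  0.00108199 -0.04875802]
handle ends [0.46548839 0.38108464 0.046     ] [0.4472     0.32563135 0.046     ] [-0.00936796 -0.0288452   0.05901317] [-0.0095412   0.02954553  0.05885868]
handle starts [-0.00935914 -0.01550986 -0.02011301] [-0.00945617  0.01718446 -0.02015088]
clip top z17.7 [array([ 0.02020399, -0.01633662, -0.11906414]), array([ 0.02009514,  0.02032847, -0.11904243])]
```

Request:
drive_tool(jaw=[8.5,8.5,8.5,8.5,8.5,8.5], slide=[[1.5,0.15,0.1],[3,0.15,0.1],[4.3,0.15,0.1],[4.3,0.15,0.1],[4.3,0.15,0.1],[4.3,0.15,0.1]], turn=[[0.002,-0.002,0.003],[0.002,-0.002,0.003],[0.002,-0.002,0.003],[0.002,-0.002,0.003],[0.002,-0.002,0.003],[0.002,-0.002,0.003]])

```text
time: 20.02
ee_pos: [0.51, 0.3351, -0.0073]
tool_rot: [0.113, -0.697, 0.114, 0.698]
wrist_force: [0.9, 0.1, 1.2]
width: 0.0849
```

Run:
```python
from h import *
import pickle
s=snap('wrist','w22.png');s2=snap('scene');pickle.dump((s,s2,sense()),open('w22.pkl','wb'))
go([.5115,.3342,-.006],71.5);print(campose(s)[1])
cv2.imwrite('pics/w22s.png',cv2.resize(s2['color'][120:230,360:460],None,fx=5,fy=5,interpolation=cv2.INTER_CUBIC)[:,:,::-1])
```

```text
t 20.12 pos [510.1 335.2  -7. ] jawyaw -108.47 down [-1.2e-03 -5.0e-04 -1.0e+00] w 85.1 F [-0.6  0.5  0.3] q1,q7 [-0.75 -2.23]
slide cm [-0.1   0.05 -0.16]
 turn 0 [-3.141e+00  1.400e-03  1.500e-03]
 turn 180 [ 0.0006  0.001  -0.0009]
[ 0.5104777   0.33460726 -0.00706067]
```

View pics/w22.png

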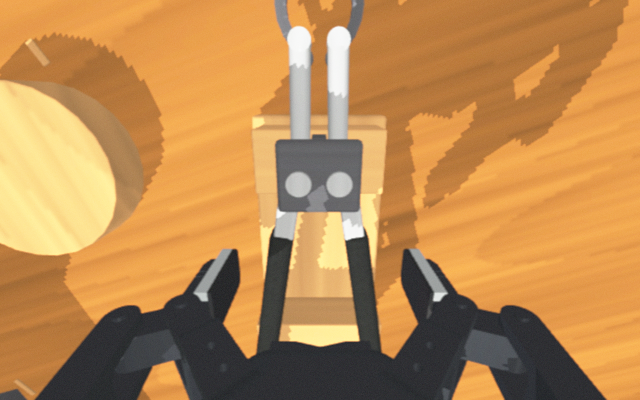

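View pics/w22s.png

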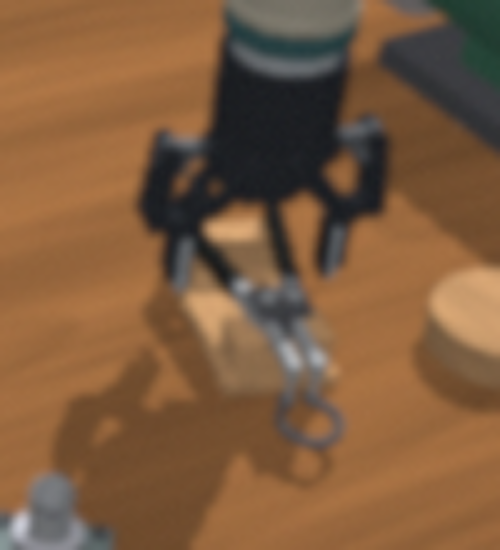

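Request:
drive_tool(jaw=[2.5,2.5,2.5,2.5,2.5,2.5,2.5,2.5,2.5], slide=[[0,0.03,-0.1],[0,0.03,-0.1],[0,0.03,-0.1],[0,0.03,-0.1],[-0.1,0.03,-0.1],[-0.1,0.03,-0.1],[-0.2,0.03,-0.1],[-0.2,0.03,-0.1],[-0.2,0.03,-0.1]], turn=[[0,0.001,0],[0,0.001,0],[0,0.001,0],[0,0.001,0],[0,0.001,0],[0,0.001,0],[0,0.001,0],[0,0.001,0],[0,0.001,0]], grip_force=60)

```text
time: 20.87
ee_pos: [0.5109, 0.3352, -0.0049]
tool_rot: [0.113, -0.698, 0.113, 0.698]
wrist_force: [-1.2, 1.3, 7.4]
width: 0.0315
```

Run:
```python
from h import *
import pickle
s=snap('wrist','w23.png');s2=snap('scene');pickle.dump((s,s2,sense()),open('w23.pkl','wb'))
go([.5115,.3342,-.006],71.5);print(campose(s)[1],sense()['moment'])
cv2.imwrite('pics/w23s.png',cv2.resize(s2['color'][120:230,360:460],None,fx=5,fy=5,interpolation=cv2.INTER_CUBIC)[:,:,::-1])
```

```text
t 20.97 pos [511.  335.1  -4.9] jawyaw -108.44 down [-2.e-04 -2.e-04 -1.e+00] w 31.4 F [-1.7  0.8  6.6] q1,q7 [-0.75 -2.23]
slide cm [ 0.11  0.07 -0.08]
 turn 0 [-3.1406e+00  4.0000e-04  2.0000e-04]
 turn 180 [ 0.001   0.0001 -0.0002]
[ 0.511484    0.33468332 -0.0046486 ] [0.14565218 0.03541508 0.05121423]
```

View pics/w23.png

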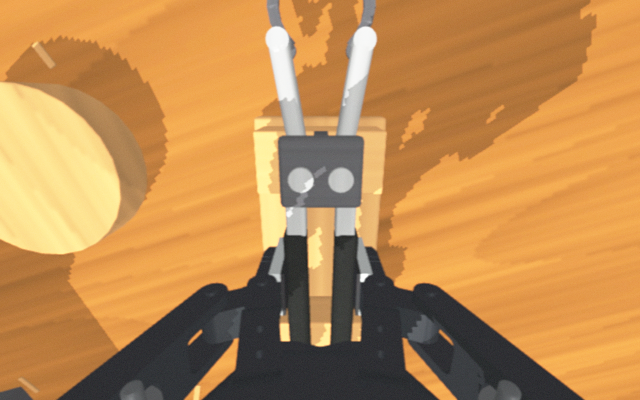

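View pics/w23s.png

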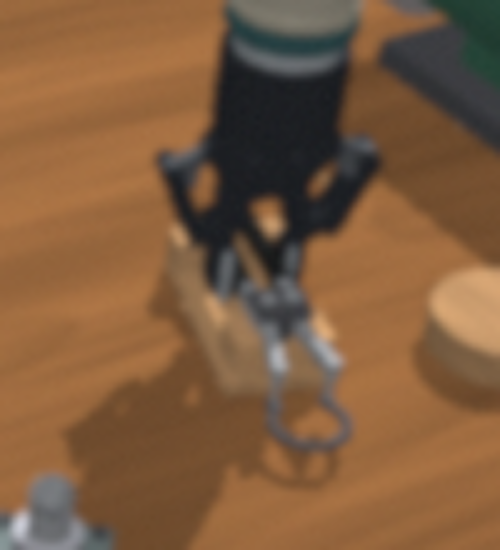

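Handles are parallel and the clip is spread into a circle. Lifting.

Request:
drive_tool(jaw=[2.5,2.5,2.5,2.5,2.5,2.5,2.5,2.5], slide=[[-1,0,0],[-3,0,0],[-5,0,0],[-7,0,0],[-9,0,0],[-11,0,0],[-12,0,0],[-12,0,0]], turn=[[0,0,0],[0,0,0],[0,0,0],[0,0,0],[0,0,0],[0,0,0],[0,0,0],[0,0,0]])

```text
time: 21.63
ee_pos: [0.5118, 0.335, 0.1165]
tool_rot: [-0.114, 0.699, -0.113, -0.697]
wrist_force: [0.7, 0.1, -1.4]
width: 0.0317
```

Run:
```python
from h import *
import pickle
s=snap('wrist','w24.png');s2=snap('scene');pickle.dump((s,s2,sense()),open('w24.pkl','wb'))
go([.516,-.0035,.115],71.5);print(campose(s)[1],sense()['moment'])
cv2.imwrite('pics/w24s.png',cv2.resize(s2['color'][90:220,340:450],None,fx=4.5,fy=4.5,interpolation=cv2.INTER_CUBIC)[:,:,::-1])
```

```text
t 21.73 pos [510.  334.3 113.8] jawyaw -108.46 down [-0.0024 -0.002  -1.    ] w 31.3 F [-0.3  0.2 -2. ] q1,q7 [-0.8  -2.28]
slide cm [ -0.06  31.85 -11.27]
 turn 0 [-3.1409e+00  4.2000e-03  2.5000e-03]
 turn 180 [ 0.0007  0.0016 -0.0027]
[0.51229887 0.33451136 0.11677663] [ 0.02970903  0.04059537 -0.01265763]
```

View pics/w24.png

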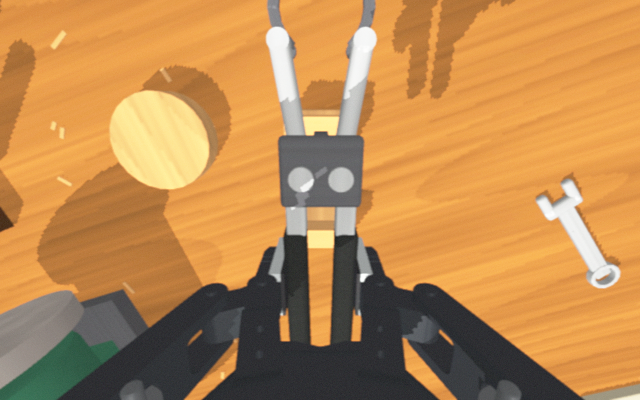

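View pics/w24s.png

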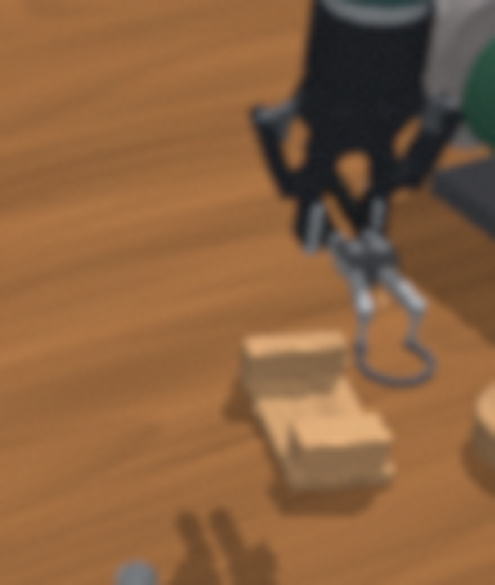

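Run:
```python
from h import *
import pickle
s,s2,_=pickle.load(open('w24.pkl','rb'));M,p=campose(s)
for d in(.050,.055,.060):
    T=tplane(s,[[300,180],[340.8,180]],d,M,p);print(d,T.tolist(),T.mean(0))
for d in(.018,.021,.023):
    print(d,'clip outer sides',tplane(s,[[267.5,10],[376,10],[272,0],[371,0]],d,M,p).tolist())
g=lambda u,v:np.array([u/4.5+340-.4,v/4.5+90-.4])
# clip outline in scene: left 356 right 437, bottom 384 ; centre approx
R=M
for zc in(.018,.021,.024):
    X=p+M@[-zc,.0006,-.118];print(zc,proj(s2,X)*1, (proj(s2,X)+.4-[340,90])*4.5)
cv2.imwrite('pics/w24a.png',cv2.resize(s['color'][0:120,240:400],None,fx=4.5,fy=4.5,interpolation=cv2.INTER_CUBIC)[:,:,::-1])
cv2.imwrite('pics/w24c.png',cv2.resize(s2['color'][135:185,405:450],None,fx=11,fy=11,interpolation=cv2.INTER_CUBIC)[:,:,::-1])
```

```text
0.05 [[-7.991412162780762, -48.354827880859375], [9.454516410827637, -48.354827880859375]] [  0.7315521 -48.354828 ]
0.055 [[-7.624728202819824, -49.778011322021484], [9.076602935791016, -49.778011322021484]] [  0.72593737 -49.77801   ]
0.06 [[-7.2580437660217285, -51.20119094848633], [8.698689460754395, -51.20119094848633]] [  0.72032285 -51.20119   ]
0.018 clip outer sides [[-23.30043601989746, -119.48102569580078], [26.007070541381836, -119.48102569580078], [-21.04505157470703, -123.3829574584961], [23.51214599609375, -123.3829574584961]]
0.021 clip outer sides [[-22.819704055786133, -118.72109985351562], [25.49603271484375, -118.72109985351562], [-20.609683990478516, -122.54454803466797], [23.05129051208496, -122.54454803466797]]
0.023 clip outer sides [[-22.499216079711914, -118.2144775390625], [25.15534019470215, -118.2144775390625], [-20.31943702697754, -121.98561096191406], [22.744054794311523, -121.98561096191406]]
0.018 [426.78260491 168.47495383] [392.32172211 354.93729225]
0.021 [426.94223535 167.56767887] [393.04005909 350.85455494]
0.024 [427.10230355 166.65791587] [393.76036598 346.76062141]
```

View pics/w24a.png

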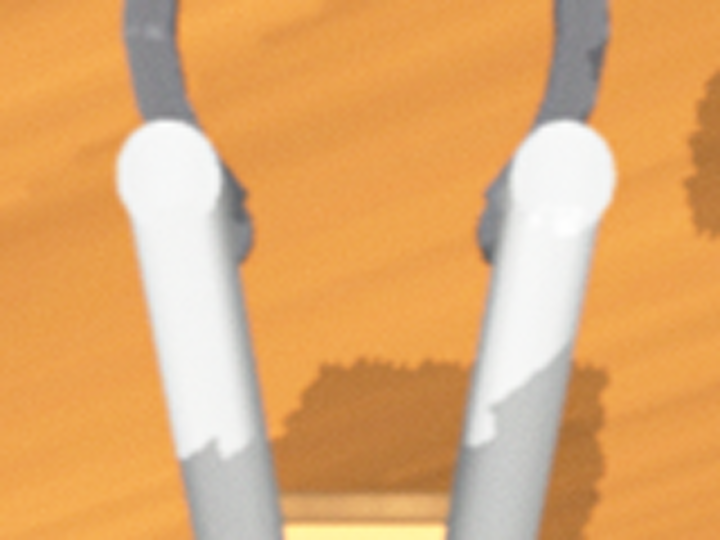

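View pics/w24c.png

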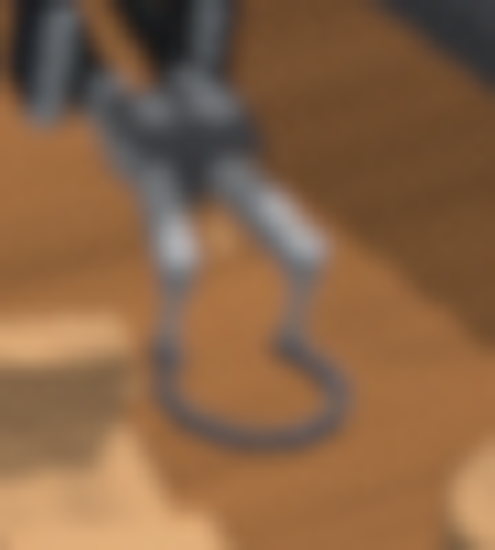

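Request:
drive_tool(jaw=[2.5,2.5,2.5,2.5,2.5,2.5,2.5,2.5,2.5,2.5], slide=[[0,2,-0.7],[0,5,-1.8],[0,9,-3.2],[0,13,-4.6],[0,17,-6],[0,21,-7.4],[0,25,-8.8],[0,28,-10],[0,31,-11],[0,31.8,-11.3]], turn=[[0,0,0],[0,0,0],[0,0,0],[0,0,0],[0,0,0],[0,0,0],[0,0,0],[0,0,0],[0,0,0],[0,0,0]])

```text
time: 22.57
ee_pos: [0.5154, -0.0101, 0.1136]
tool_rot: [0.114, -0.696, 0.118, 0.699]
wrist_force: [-0.5, -0.2, -2.3]
width: 0.0315
```

Request:
drive_tool(jaw=[2.5,2.5,2.5,2.5], slide=[[0,0,0],[0,0,0],[0,0,0],[0,0,0]], turn=[[0,0,0],[0,0,0],[0,0,0],[0,0,0]])

```text
time: 22.9
ee_pos: [0.5167, -0.0006, 0.1142]
tool_rot: [0.112, -0.697, 0.113, 0.699]
wrist_force: [-0.7, 0.4, -1.5]
width: 0.0317
```

Run:
```python
from h import *
import pickle
s=snap('wrist','w25.png');s2=snap('scene');t=snap('top');pickle.dump((s,s2,t,sense()),open('w25.pkl','wb'))
go([.5165,-.0030,.10],71.5);print(campose(s)[1])
cv2.imwrite('pics/w25s.png',cv2.resize(s2['color'][150:250,260:370],None,fx=5.5,fy=5.5,interpolation=cv2.INTER_CUBIC)[:,:,::-1])
cv2.imwrite('pics/w25t.png',cv2.resize(t['color'][130:230,290:390],None,fx=5.5,fy=5.5,interpolation=cv2.INTER_CUBIC)[:,:,::-1])
```

```text
t 23.05 pos [517.   -1.4 114.6] jawyaw -108.32 down [-0.0018 -0.0012 -1.    ] w 31.6 F [-0.6 -0.1 -1.3] q1,q7 [-0.21 -1.73]
slide cm [ 1.46  0.16 -0.01]
 turn 0 [-3.1385e+00  2.7000e-03  2.1000e-03]
 turn 180 [ 0.0031  0.0013 -0.0017]
[ 0.51723041 -0.00100556  0.11449158]
```

View pics/w25.png

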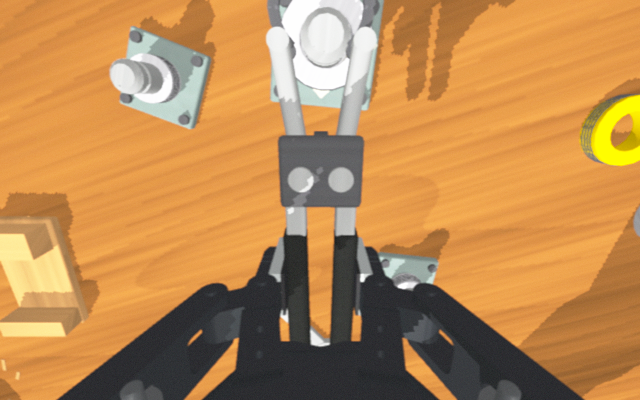

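View pics/w25s.png

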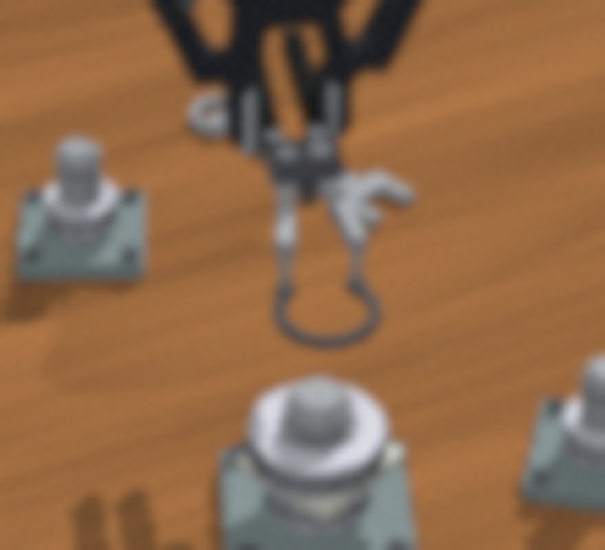

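View pics/w25t.png

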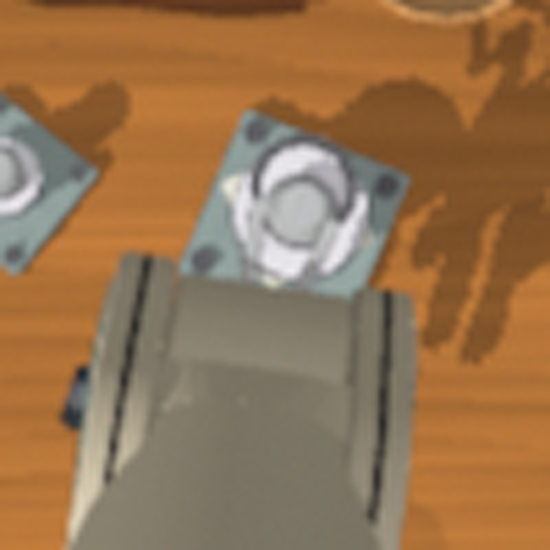

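Run:
```python
from h import *
import pickle
s,s2,t,_=pickle.load(open('w25.pkl','rb'));M,p=campose(s)
cv2.imwrite('pics/w25a.png',cv2.resize(s['color'][0:110,255:395],None,fx=5.5,fy=5.5,interpolation=cv2.INTER_CUBIC)[:,:,::-1])
cv2.imwrite('pics/w25u.png',cv2.resize(t['color'][148:188,325:365],None,fx=14,fy=14,interpolation=cv2.INTER_CUBIC)[:,:,::-1])
cv2.imwrite('pics/w25v.png',cv2.resize(s2['color'][195:250,300:340],None,fx=10.5,fy=10.5,interpolation=cv2.INTER_CUBIC)[:,:,::-1])
```

```text
(no output)
```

View pics/w25a.png

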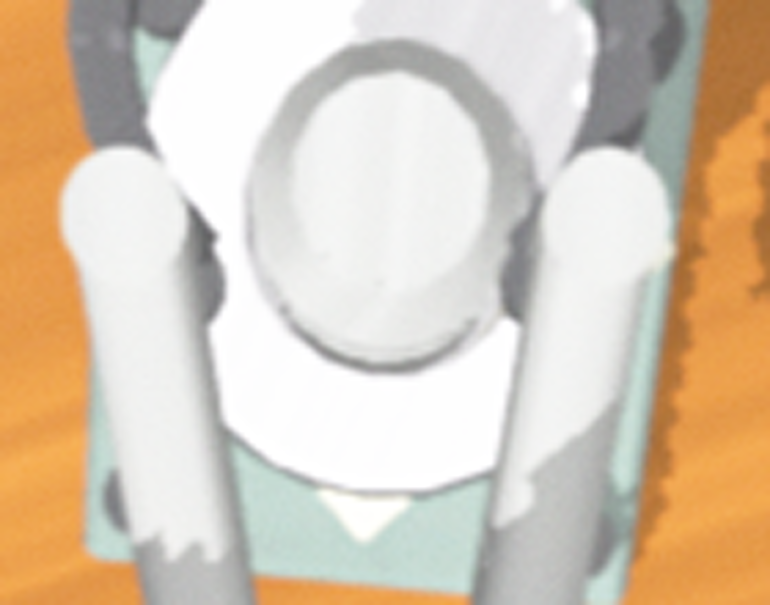

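View pics/w25u.png

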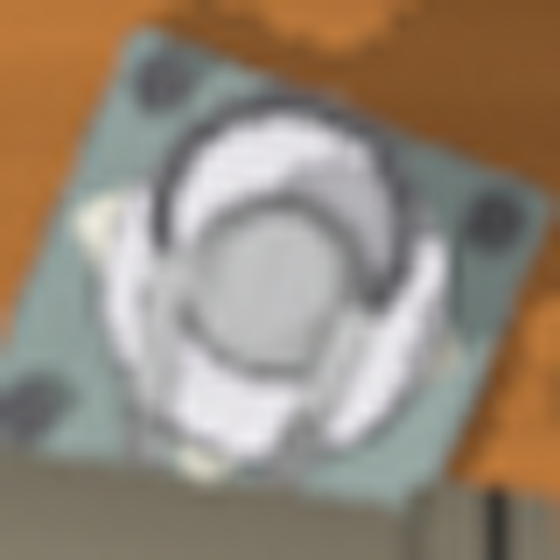

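View pics/w25v.png

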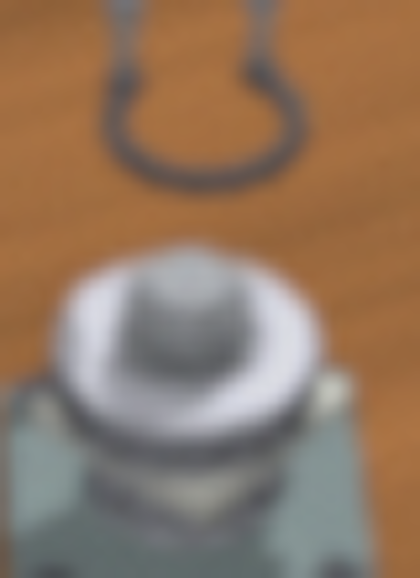

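Run:
```python
from h import *
import pickle
s,s2,t,_=pickle.load(open('w25.pkl','rb'));M,p=campose(s)
f=lambda q,k,o:np.array(q,float)/k+o-.45
print('shaft wrist tool',tplane(s,f([[288,185],[492,185],[390,70]],5.5,[255,0]),.085-p[2],M,p).tolist())
print('clip sides tool',tplane(s,f([[70,40],[682,40]],5.5,[255,0]),.021,M,p).tolist())
c=ray(t,*f([[284,227]],14,[325,148])[0],p[2]+.021);q=ray(t,*f([[267,287]],14,[325,148])[0],.079);q2=ray(t,*f([[272,290]],14,[325,148])[0],.085)
print('top: clip',c,M.T@(c-p),'shaft',q,q2,M.T@(q-p))
# scene: predicted ring extents
for (y,z,d) in((.001,-.1197,.021),(.001,-.1197,.018),(.001,-.1197,.024)):
    P=[]
    for a in np.linspace(0,2*np.pi,73):
        P.append(proj(s2,p+M@[-d,y+.0235*np.cos(a),z+.0235*np.sin(a)]))
    P=(np.array(P)-[300,195]+.45)*10.5;print(d,'left',P[:,0].min(),'right',P[:,0].max(),'bot',P[:,1].max())
for X,r in(([.6297,-.0419,.066],.032),([.6297,-.0419,.085],.011)):
    P=np.array([proj(s2,np.array(X)+[r*np.cos(a),r*np.sin(a),0]) for a in np.linspace(0,6.28,73)]);P=(P-[300,195]+.45)*10.5;print(P.min(0),P.max(0))
```

```text
shaft wrist tool [[-7.478062152862549, -119.18952941894531], [15.25729751586914, -119.18952941894531], [3.822617292404175, -130.32554626464844]]
clip sides tool [[-22.846481323242188, -119.94393920898438], [26.551424026489258, -119.94393920898438]]
top: clip [ 0.6312219  -0.04050066  0.13549158] [-0.02131791  0.00180034 -0.12057042] shaft [ 0.62747082 -0.04050189  0.079     ] [ 0.62619329 -0.04107199  0.085     ] [ 0.03518295  0.00297285 -0.11715751]
0.021 left 95.92018057808357 right 296.41802800515893 bot 168.9815148878191
0.018 left 95.908736789681 right 296.10269866266566 bot 178.9354195970692
0.024 left 95.93165916323454 right 296.7343161165323 bot 158.99688408198716
[ 49.95424665 240.93632017] [313.84046357 416.04804325]
[137.03436558 237.68044526] [228.54257339 297.60620602]
```

Run:
```python
from h import *
import pickle
s,s2,t,_=pickle.load(open('w25.pkl','rb'));M,p=campose(s)
k=9;o=np.array([300,165])
im=cv2.resize(s2['color'][165:230,300:340],None,fx=k,fy=k,interpolation=cv2.INTER_CUBIC)[:,:,::-1].copy()
def dot(d,y,z,c):
    u=(proj(s2,p+M@[-d,y,z])-o+.45)*k;cv2.circle(im,(int(u[0]),int(u[1])),2,c,-1)
for y in(-.0071,.0085): dot(.060,y,-.0505,(0,0,255))
for a in np.linspace(0,6.28,60): dot(.021,.0018+.021*np.cos(a),-.1197+.021*np.sin(a),(0,255,0))
cv2.imwrite('pics/w25x.png',im)
```

```text
(no output)
```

View pics/w25x.png

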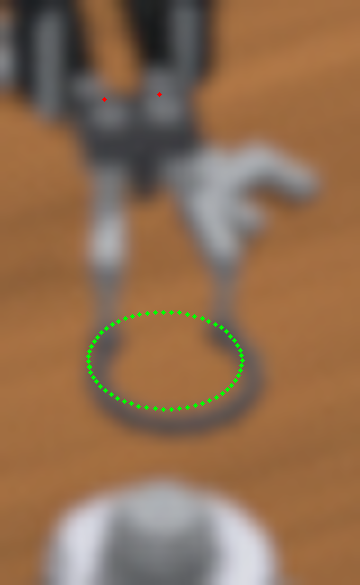

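Request:
drive_tool(jaw=[2.5,2.5,2.5,2.5,2.5,2.5,2.5], slide=[[1.5,0.2,0.1],[3,0.2,0.1],[4,0.2,0.1],[4,0.2,0.1],[4,0.2,0.1],[4,0.2,0.1],[4,0.2,0.1]], turn=[[0,0.001,-0.002],[0,0.001,-0.002],[0,0.001,-0.002],[0,0.001,-0.002],[0,0.001,-0.002],[0,0.001,-0.002],[0,0.001,-0.002]])

```text
time: 23.63
ee_pos: [0.516, -0.0045, 0.0754]
tool_rot: [-0.113, 0.698, -0.113, -0.697]
wrist_force: [0.2, 0.5, -1.6]
width: 0.0315
```

```bash
cat > look.py <<'E'
from h import *
import pickle,sys
n=sys.argv[1]
s=snap('wrist');s2=snap('scene');t=snap('top');pickle.dump((s,s2,t,sense()),open(n+'.pkl','wb'))
go([.5165,-.0030,.10],71.5);print(campose(s)[1])
a=cv2.resize(s['color'][0:90,260:390],None,fx=6,fy=6,interpolation=cv2.INTER_CUBIC)[:,:,::-1]
b=cv2.resize(s2['color'][185:240,295:345],None,fx=10,fy=10,interpolation=cv2.INTER_CUBIC)[:,:,::-1]
c=cv2.resize(t['color'][148:188,325:365],None,fx=13,fy=13,interpolation=cv2.INTER_CUBIC)[:,:,::-1]
cv2.imwrite('pics/%sa.png'%n,a);cv2.imwrite('pics/%sb.png'%n,b);cv2.imwrite('pics/%sc.png'%n,c)
E
python3 look.py w26
```

```text
t 23.78 pos [515.8  -4.5  75.3] jawyaw -108.46 down [ 1.2e-03  1.0e-04 -1.0e+00] w 31.4 F [-0.3 -0.8 -2.1] q1,q7 [-0.18 -1.7 ]
slide cm [-2.47 -0.17 -0.02]
 turn 0 [-3.1408e+00 -7.0000e-04 -1.8000e-03]
 turn 180 [ 0.0007 -0.0011  0.0004]
[ 0.51655836 -0.00494037  0.07569779]
```

View pics/w26a.png

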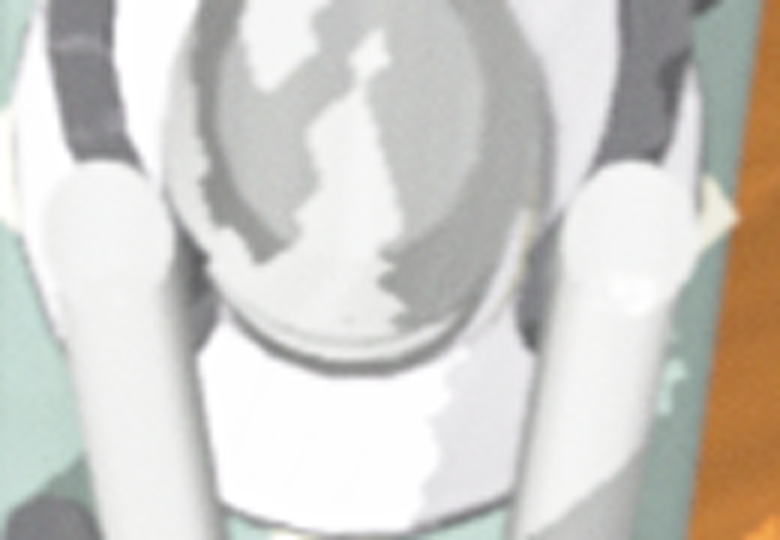

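View pics/w26b.png

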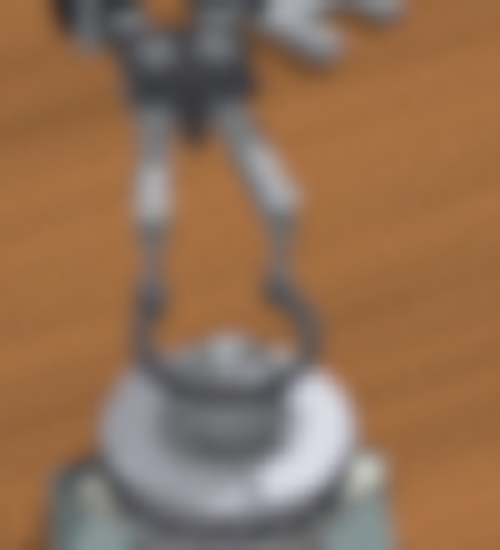

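View pics/w26c.png

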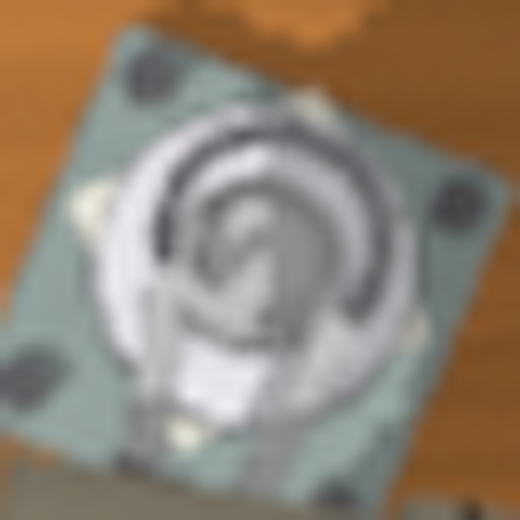

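Run:
```python
from h import *
import pickle
s,s2,t,_=pickle.load(open('w26.pkl','rb'));M,p=campose(s)
f=lambda q,k,o:np.array(q,float)/k+o-.45
print('p',p)
print('shaft by wrist',tplane(s,f([[217,100],[487,100],[352,90]],6,[260,0]),.085-p[2],M,p).tolist())
print('pulley bottom edge (z66,r32)',tplane(s,f([[375,532]],6,[260,0]),.066-p[2],M,p).tolist(), 'groove/shaft base at pulley top', tplane(s,f([[350,372]],6,[260,0]),.066-p[2],M,p).tolist())
print('clip sides',tplane(s,f([[48,40],[693,40],[118,40],[615,40]],6,[260,0]),.021,M,p).tolist())
for X in([.6297,-.0419,.085],): print('axle ref in tool',M.T@(np.array(X)-p))
c=ray(t,*f([[274,240]],13,[325,148])[0],p[2]+.021);q=ray(t,*f([[269,267]],13,[325,148])[0],.079)
print('top clip',M.T@(c-p),c,'shaft',M.T@(q-p),q)
for d in(.021,.0185):
  P=np.array([proj(s2,p+M@[-d,.0015+.0235*np.cos(a),-.1197+.0235*np.sin(a)]) for a in np.linspace(0,6.28,73)]);P=(P-[295,185]+.45)*10
  print('scene ring pred',P.min(0),P.max(0))
P=np.array([proj(s2,[.6297+.032*np.cos(a),-.0419+.032*np.sin(a),.066]) for a in np.linspace(0,6.28,73)]);P=(P-[295,185]+.45)*10
print('scene pulley pred',P.min(0),P.max(0))
```

```text
p [ 0.51655836 -0.00494037  0.07569779]
shaft by wrist [[-11.194710731506348, -119.07638549804688], [10.579533576965332, -119.07638549804688], [-0.3061116337776184, -119.77864837646484]]
pulley bottom edge (z66,r32) [[1.7416516542434692, -86.95186614990234]] groove/shaft base at pulley top [[-0.6530863642692566, -101.1452865600586]]
clip sides [[-22.711719512939453, -120.17634582519531], [24.98333168029785, -120.17634582519531], [-17.535511016845703, -120.17634582519531], [19.215557098388672, -120.17634582519531]]
axle ref in tool [-0.00917853 -0.00074419 -0.11903267]
top clip [-0.02087884  0.00162963 -0.12066737] [ 0.63048193 -0.04468475  0.09669779] shaft [-0.00318593  0.002652   -0.1176368 ] [ 0.62731069 -0.04467218  0.079     ]
scene ring pred [122.3405244  261.60464017] [309.81989308 383.24756716]
scene ring pred [122.37831247 269.15712713] [309.62607434 390.87298149]
scene pulley pred [ 97.575473   329.46316206] [348.89567959 496.23623167]
```

Request:
drive_tool(jaw=[2.5,2.5,2.5,2.5,2.5,2.5,2.5,2.5,2.5], slide=[[0,-0.06,0.18],[0,-0.06,0.18],[0,-0.06,0.18],[0.4,-0.06,0.18],[0.8,-0.06,0.18],[1.2,-0.06,0.18],[1.6,-0.06,0.18],[1.6,-0.06,0.18],[1.6,-0.06,0.18]], turn=[[0,0,0],[0,0,0],[0,0,0],[0,0,0],[0,0,0],[0,0,0],[0,0,0],[0,0,0],[0,0,0]])

```text
time: 24.53
ee_pos: [0.5135, -0.0035, 0.0583]
tool_rot: [0.113, -0.698, 0.114, 0.698]
wrist_force: [0.0, 0.5, -1.3]
width: 0.031
```

```bash
python3 look.py w27; python3 -c "
from h import *
print(sense()['wrist_force'],sense()['moment'])"
```

```text
t 24.68 pos [514.   -3.5  58.8] jawyaw -108.47 down [ 3.e-04 -0.e+00 -1.e+00] w 31.0 F [ 1.  -0.4 -1. ] q1,q7 [-0.17 -1.69]
slide cm [-4.12 -0.12 -0.23]
 turn 0 [-3.141e+00 -1.000e-04 -4.000e-04]
 turn 180 [ 0.0006 -0.0003  0.0001]
[ 0.51402324 -0.0039481   0.05855026]
[ 0.97672969 -0.40350771 -0.99909478] [-0.0126351   0.02540749  0.0132755 ]
```

View pics/w27a.png

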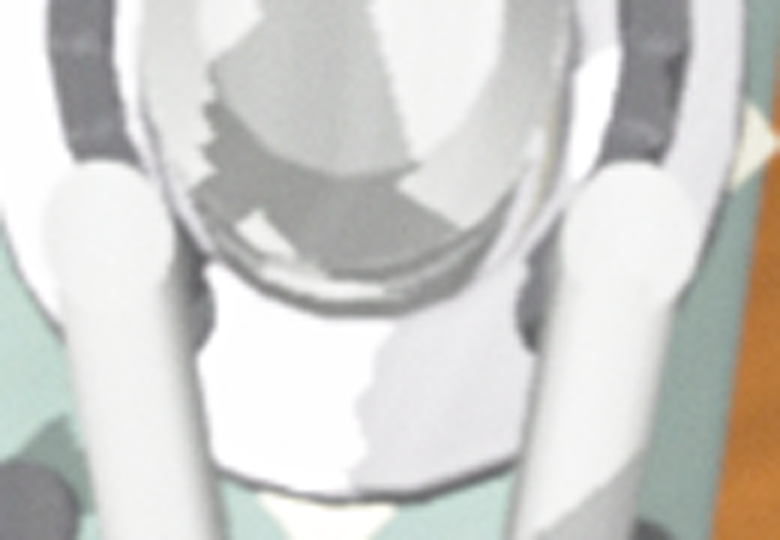

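View pics/w27b.png

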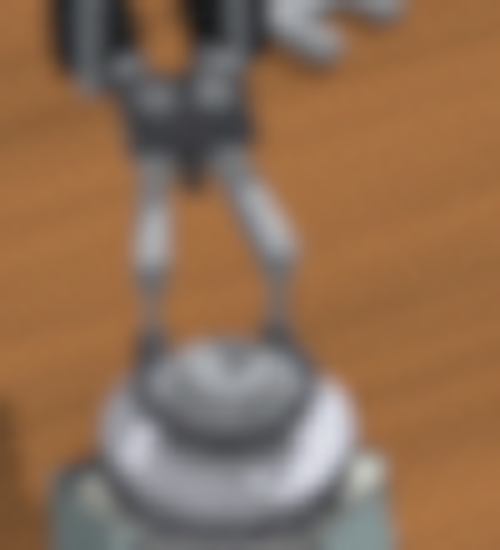

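View pics/w27c.png

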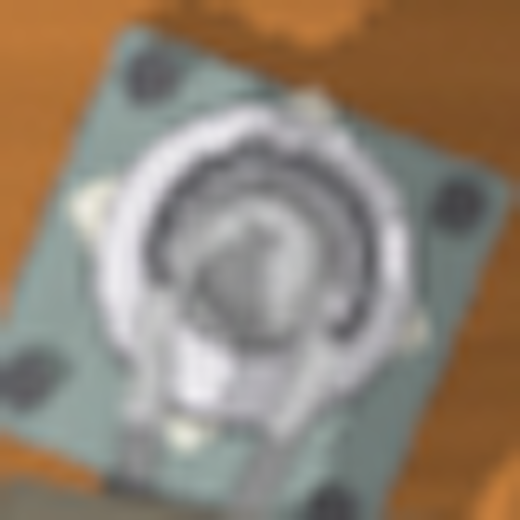

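Run:
```python
from h import *
import pickle
s,s2,t,_=pickle.load(open('w27.pkl','rb'));M,p=campose(s)
f=lambda q,k,o:np.array(q,float)/k+o-.45
print('pulley edge',tplane(s,f([[365,500]],6,[260,0]),.066-p[2],M,p).tolist(), 'base', tplane(s,f([[355,316]],6,[260,0]),.066-p[2],M,p).tolist())
print('groove low? ',tplane(s,f([[355,276]],6,[260,0]),.071-p[2],M,p).tolist(),'face low',tplane(s,f([[355,182]],6,[260,0]),.085-p[2],M,p).tolist())
print('sides shaft',tplane(s,f([[140,60],[572,60]],6,[260,0]),.079-p[2],M,p).tolist(),'clip',tplane(s,f([[48,40],[692,40]],6,[260,0]),.021,M,p).tolist())
```

```text
pulley edge [[0.7523875832557678, -89.06327819824219]] base [[-0.09803646802902222, -103.5821762084961]]
groove low?  [[-0.07164377719163895, -105.8396224975586]] face low [[-0.0013768725330010056, -109.80504608154297]]
sides shaft [[-16.024520874023438, -119.0347900390625], [16.14417839050293, -119.0347900390625]] clip [[-22.711719512939453, -120.17634582519531], [24.909385681152344, -120.17634582519531]]
```

Request:
drive_tool(jaw=[2.5,2.5,2.5,2.5,2.5,2.5,2.5], slide=[[0,-0.1,0.03],[0.3,-0.1,0.03],[0.6,-0.1,0.03],[0.85,-0.1,0.03],[0.85,-0.1,0.03],[0.85,-0.1,0.03],[0.85,-0.1,0.03]], turn=[[0,0,0],[0,0,0],[0,0,0],[0,0,0],[0,0,0],[0,0,0],[0,0,0]])

```text
time: 25.27
ee_pos: [0.5138, -0.0024, 0.0502]
tool_rot: [0.113, -0.698, 0.114, 0.698]
wrist_force: [0.4, 0.6, -2.1]
width: 0.0309
```

```bash
python3 look.py w28; python3 -c "
from h import *
print(sense()['wrist_force'],sense()['moment'])"
```

```text
t 25.42 pos [513.9  -2.4  50.3] jawyaw -108.46 down [ 2.e-04 -0.e+00 -1.e+00] w 31.6 F [-0.1 -0.4 -2.1] q1,q7 [-0.17 -1.69]
slide cm [-4.97 -0.02 -0.26]
 turn 0 [-3.141e+00 -1.000e-04 -3.000e-04]
 turn 180 [ 0.0006 -0.0002  0.0001]
[ 0.51437536 -0.00289449  0.05045523]
[-0.12833924 -0.39620996 -2.07998365] [0.02501811 0.06589515 0.01329666]
```

View pics/w28a.png

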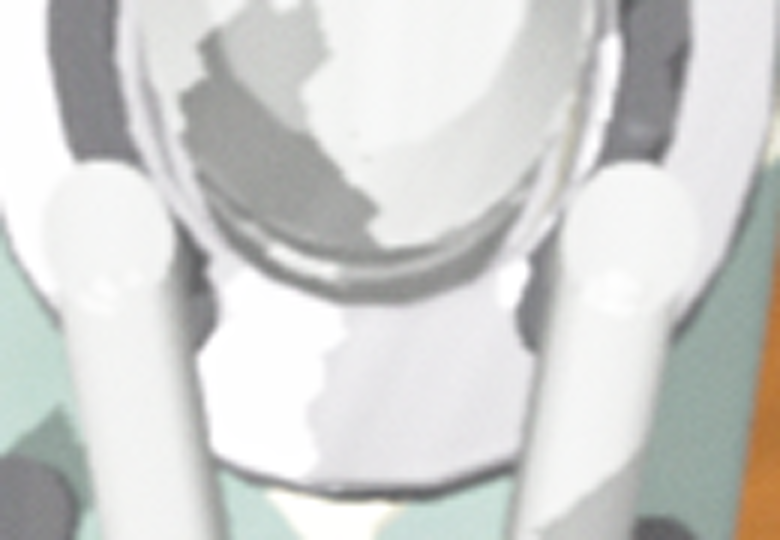

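View pics/w28b.png

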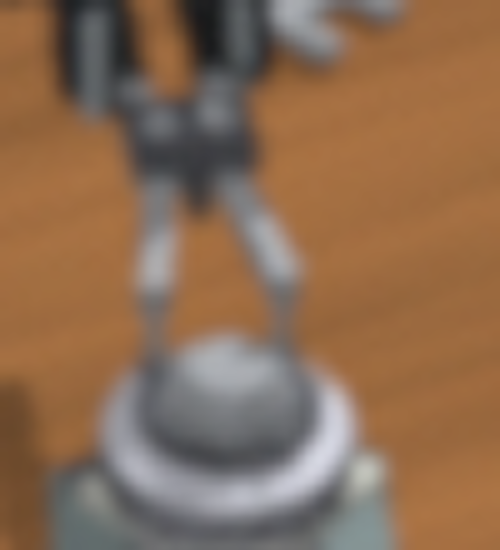

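View pics/w28c.png

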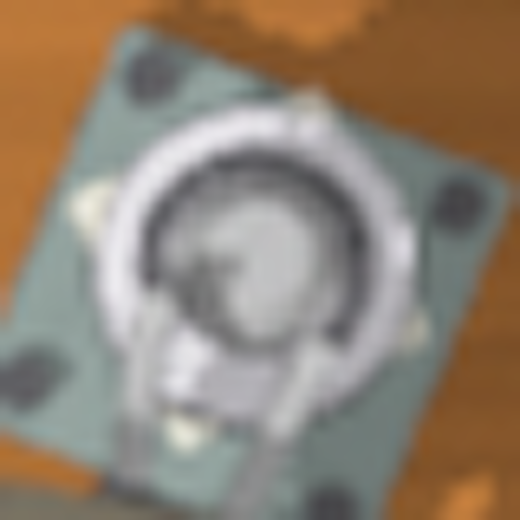

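Request:
drive_tool(jaw=[2.5,2.5,2.5,2.5], slide=[[0.1,0,0],[0.2,0,0],[0.2,0,0],[0.2,0,0]], turn=[[0,0,0],[0,0,0],[0,0,0],[0,0,0]])

```text
time: 25.75
ee_pos: [0.5138, -0.0024, 0.0482]
tool_rot: [0.113, -0.698, 0.113, 0.698]
wrist_force: [-0.4, 0.3, -2.3]
width: 0.031
```

Request:
drive_tool(jaw=[2.5,2.5,2.5], slide=[[0.1,0,0],[0.1,0,0],[0.1,0,0]], turn=[[0,0,0],[0,0,0],[0,0,0]])

```text
time: 26.0
ee_pos: [0.5139, -0.0024, 0.0472]
tool_rot: [-0.113, 0.698, -0.113, -0.698]
wrist_force: [-0.5, -1.1, -0.9]
width: 0.0316
```

```bash
python3 look.py w29; python3 -c "
from h import *
print(sense()['wrist_force'],sense()['moment'])"
```

```text
t 26.15 pos [514.   -2.4  47.3] jawyaw -108.46 down [ 2.e-04 -0.e+00 -1.e+00] w 31.6 F [ 0.3  0.6 -1.3] q1,q7 [-0.16 -1.69]
slide cm [-5.27 -0.02 -0.26]
 turn 0 [-3.1409e+00 -1.0000e-04 -4.0000e-04]
 turn 180 [ 0.0007 -0.0002  0.0001]
[ 0.51448359 -0.00285084  0.04752684]
[ 0.34828542  0.59579215 -1.33818221] [-0.01784233  0.02288474 -0.05590937]
```

View pics/w29b.png

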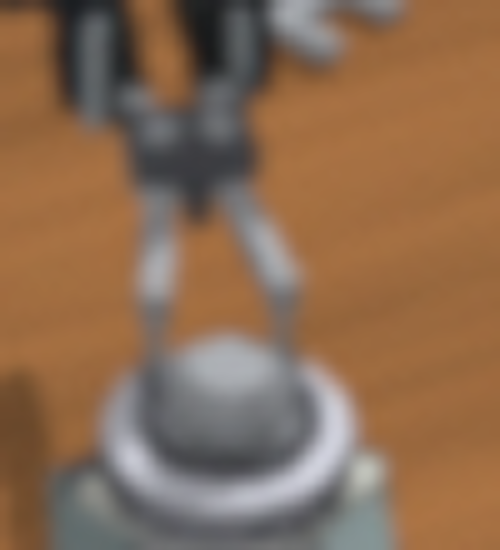

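View pics/w29a.png

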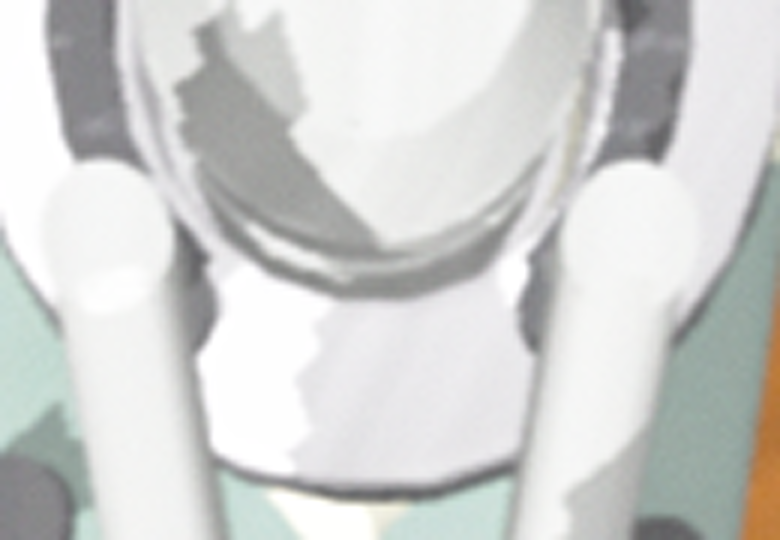

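Request:
drive_tool(jaw=[2.5,2.5,2.5,2.5], slide=[[0.05,0,0],[0.05,0,0],[0.05,0,0],[0.05,0,0]], turn=[[0,0,0],[0,0,0],[0,0,0],[0,0,0]])

```text
time: 26.48
ee_pos: [0.5139, -0.0024, 0.0468]
tool_rot: [-0.113, 0.698, -0.113, -0.698]
wrist_force: [0.2, 0.4, 0.3]
width: 0.0315
```

Request:
drive_tool(jaw=[2.5,2.5,2.5,2.5], slide=[[0.05,0,0],[0.05,0,0],[0.05,0,0],[0.05,0,0]], turn=[[0,0,0],[0,0,0],[0,0,0],[0,0,0]])

```text
time: 26.82
ee_pos: [0.5138, -0.0023, 0.0463]
tool_rot: [0.113, -0.698, 0.113, 0.698]
wrist_force: [-1.7, 0.4, 1.1]
width: 0.0313
```

Request:
drive_tool(jaw=[2.5,2.5,2.5,2.5], slide=[[0.05,0,0],[0.05,0,0],[0.05,0,0],[0.05,0,0]], turn=[[0,0,0],[0,0,0],[0,0,0],[0,0,0]])

```text
time: 27.15
ee_pos: [0.5137, -0.0023, 0.0458]
tool_rot: [0.113, -0.698, 0.113, 0.698]
wrist_force: [-1.9, -0.1, 2.1]
width: 0.0313
```

```bash
python3 -c "
from h import *
print(sense()['wrist_force'],sense()['moment'],sense()['ee_pos'])"
```

```text
[-1.9333011  -0.11516955  2.05028899] [ 0.02908061  0.09846027 -0.0106728 ] [ 0.5136774  -0.00230161  0.04575813]
```

Contact with the pulley face began at TCP z ≈ 47.1 mm, which matches the predicted clip height within about 1 mm. I'll back up to centre the clip in the groove.

Request:
drive_tool(jaw=[2.5,2.5,2.5,2.5,2.5,2.5], slide=[[-0.2,0,0],[-0.2,0,0],[-0.2,0,0],[-0.2,0,0],[-0.2,0,0],[-0.2,0,0]], turn=[[0,0,0],[0,0,0],[0,0,0],[0,0,0],[0,0,0],[0,0,0]])

```text
time: 27.65
ee_pos: [0.5138, -0.0024, 0.0476]
tool_rot: [0.113, -0.698, 0.113, 0.698]
wrist_force: [0.7, 0.6, -1.2]
width: 0.0314
```

```bash
python3 look.py w30
python3 - <<'E'
from h import *
import pickle
print(sense()['wrist_force'],sense()['moment'],sense()['width'])
a=pickle.load(open('w24.pkl','rb'));b=pickle.load(open('w30.pkl','rb'))
k=7
A=[cv2.resize(x[0]['color'][120:215,270:370],None,fx=4,fy=4,interpolation=cv2.INTER_CUBIC) for x in(a,b)]
cv2.imwrite('pics/w30d.png',np.hstack(A)[:,:,::-1])
# rivet / plate shift before vs now
g=[cv2.cvtColor(x[0]['color'],cv2.COLOR_RGB2GRAY).astype(np.float32) for x in(a,b)]
for n,(x0,y0,x1,y1) in dict(plate=(275,130,368,210),).items():
    T=g[0][y0:y1,x0:x1];r=cv2.matchTemplate(g[1][y0-6:y1+6,x0-6:x1+6],T,cv2.TM_CCOEFF_NORMED);print(n,cv2.minMaxLoc(r)[1],np.array(cv2.minMaxLoc(r)[3])-6)
E
```

```text
t 27.8 pos [513.8  -2.4  47.7] jawyaw -108.46 down [-1.e-04 -0.e+00 -1.e+00] w 31.7 F [-0.   0.3 -2.1] q1,q7 [-0.16 -1.69]
slide cm [-5.23 -0.03 -0.27]
 turn 0 [-3.141e+00  1.000e-04  2.000e-04]
 turn 180 [ 0.0006  0.0001 -0.0001]
[ 0.51438877 -0.00289329  0.0479053 ]
[-0.00566715  0.29610863 -2.05597719] [ 0.05087727 -0.00012327 -0.0022441 ] 0.03169321947941296
plate 0.9523125290870667 [0 0]
```

View pics/w30d.png

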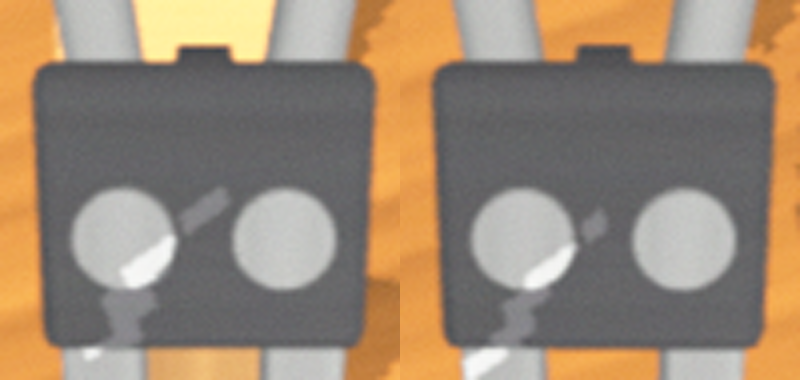

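View pics/w30b.png

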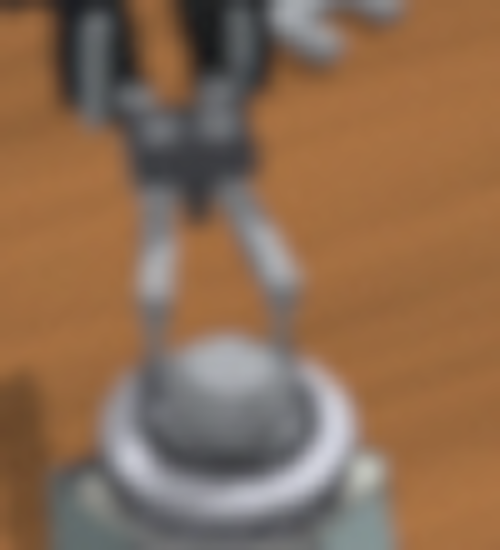

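View pics/w30c.png

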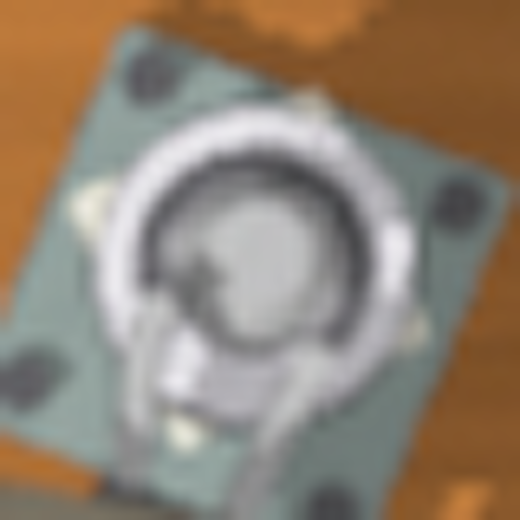

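Request:
drive_tool(jaw=[2.5,2.5,2.5,2.5,2.5,2.5], slide=[[0,0,0],[0,0,0],[0,0,0],[0,0,0],[0,0,0],[0,0,0]], turn=[[0,0,0],[0,0,0],[0,0,0],[0,0,0],[0,0,0],[0,0,0]])

```text
time: 28.3
ee_pos: [0.5139, -0.0024, 0.0477]
tool_rot: [-0.113, 0.698, -0.113, -0.698]
wrist_force: [-0.4, -0.7, -0.4]
width: 0.0314
```

Run:
```python
from h import *
snap('scene','fin.png');st=sense();print(st['ee_pos'],st['width'],st['wrist_force'],st['dq'].round(4))
```

```text
[ 0.5138931  -0.00237243  0.04773658] 0.031158517683688502 [ 0.24159215 -0.51868752 -2.33158423] [-0.0013  0.0005  0.0013 -0.0006 -0.0005 -0.0009 -0.0008]
```

View pics/fin.png

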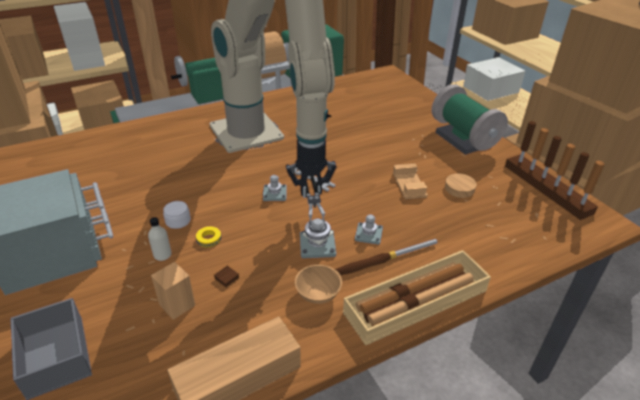

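The stack and clip are in place at (317,228), and everything else on the bench stands where it was. Handing in.

```bash
python3 -c "
from plant import order
print(order.close_job())"
```

```text
the job is handed in; nothing more can be done
None
```

I stacked the sheet and the aluminium pulley flat on the 90 mm axle and let go of both. Then I gripped the pliers at 60 N, squeezed the handles home and lowered the spread clip over the shaft to the groove. I handed the job in at about 28.4 s, still squeezing and holding the pliers there.

**What the last checks showed**
- **Clip height:** I felt the clip touch the pulley at TCP z ≈ 47.1 mm and backed up to 47.7 mm. That puts the clip's middle at about 68.3–68.7 mm, against 68.5 mm for the groove. It hangs free of the pulley, with only the pliers' weight on the wrist (about −2 N), and the tool is within 0.02° of straight down.
- **Clip position:** the clip looks centred round the shaft in all three cameras.
- **Grip:** the handles look parallel, so home, and the pliers have not shifted in the jaws since the lift.
- **Bench:** the other things look undisturbed in the last scene picture.

**What failed or disagreed**
- **First grasp:** my first try at the sheet closed above it. The pictures showed the fingertips about 31–38 mm behind the reported TCP, not at it, and I corrected every later grasp for that.
- **Finger opening:** it reads 31 mm on the handles, not 36 mm. It also read low on the sheet and pulley, and lower the harder I gripped, so I put it down to give in the fingers.
- **Cameras:** their estimates of the clip's offset from the shaft differed by 1–3 mm during the approach. I used values in between, mostly following the wrist camera.

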